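# Start a coach screw square

### The job

Take the box driver that fits the coach screw standing loose and crooked in the gate-hook plate, seat it fully home on the screw's head, bring the screw upright and push it down until its thread bears on the wood and takes about a kilo of steady push (10 N, never a heavy shove). Still pushing and keeping it square, give it its first quarter turn clockwise, then lift the driver off without tipping the screw over again and stand it back in its empty pocket in the block. Leave the other drivers and the rest of the bench as they are.

Things in the scene. Friction and masses are not known exactly. Their poses are not given: they have to be found in the camera images.
- driver_l: large box driver, biggest of the three tools standing in the wooden block, the only one that fits. 142 mm tall, 0.3 kg; origin at the centre of its open lower end, z up along it. Steel hexagonal tube 40 mm long, 33 mm across flats; in its end a hexagonal socket 25.5 mm across flats, 12 mm deep to a flat floor, mouth flared by 1.2 mm. Corners at +-x, flats at +-y and every 60 deg, as on the handle
- driver_grip (a point): point on the large driver's axis in the upper half of its hexagonal wooden handle, 115 mm above its lower end. The handle is 28 mm across flats and reaches from 64 to 142 mm above the lower end, its flats in line with the socket's; below it is a 15 mm round shank
- driver_m: the middle driver, 128 mm tall, 25 mm tube, same make: too small; leave it
- driver_s: the small driver, 114 mm tall, 19 mm tube, same make: too small; leave it
- pocket0 (a point): floor centre of the pocket at the -y end of the wooden driver block (80 x 270 mm, 44 mm high). Its three round pockets, 44 mm across and 24 mm deep, with a bevelled rim, lie 90 mm apart along the block's y. Each holds one driver standing on its lower end; which driver is where varies
- pocket1 (a point): the same for the middle pocket
- pocket2 (a point): the same for the pocket at +y
- hole (a point): centre of the pilot hole at the top of a level steel plate, 76 mm above the bench, z up: the screw leans about this point. The plate (220 x 64 mm, along x) is on a fixed timber post (360 x 130 x 70 mm). 70 mm along +x is an upright hook pin, top 140 mm above the bench; 140 mm along +x a second screw, already home
- coach_screw: the loose coach screw: hexagonal head 24 mm across flats, 10 mm thick, on a 16 mm shank; z along its axis towards the head. Starts 3 to 8 deg off upright; about 0.06 N m at the hole tips it, and it stays where left. A push of 2 to 4 N slides it down the loose hole until the thread bears, 0 to 9 mm lower; how far cannot be seen, only felt. Origin on the axis, 42 mm below the head's top
- screw_head (a point): centre of the flat top of that screw's head, at the start 24 to 42 mm above the plate along the screw's axis; z along the axis, corners of the head at +-x (and every 60 deg); leans, sinks and turns with the screw
- screw_turn (a joint): turn of that screw in rad, clockwise from above is positive, 0 at the start; about 0.12 N m turns it, and it then sinks 6 mm a turn
- padlock: brass padlock lying on the bench, a bystander
- spare_screw: spare coach screw lying on the bench, a bystander
- wrench: steel wrench lying on the bench, a bystander
- mug: white mug, a bystander
There are look-alikes about, which are no part of the job. Leave any purple, red or yellow look-alike of the driver_l alone.

How it is judged:
By the outcome, as a careful person would: the job done as asked, in the order asked, and still so for the second after the job is handed in, with the robot touching nothing.
It also fails if it takes over 72 s, if anything falls off the work surface, if the arm or the gripper's body presses on something with over 40 N, if the wrist force passes 120 N, or if a joint passes its speed limit or range.

### The arm

A 6-joint arm with a two-finger parallel gripper is mounted at the origin on the work surface. World frame = base frame: x ahead of the robot, y to its left, z up, the work surface at z = 0. Lengths are in mm, angles in degrees, forces in N, time in s.
With the tool pointing down it reaches from about 300 to 775 mm from the base axis. Payload 14.6 kg.
Tool frame: the origin (TCP) lies at the very end of the fingers, on their centre line; the grasp point (between the pads) lies 19 mm behind it (ctrl.tcp_to_grasp is the distance from the TCP to the grasp point, in mm); z points along the fingers, y is the line along which they close (so a half turn about z gives the same grasp; the last joint's range is limited). The gripper opens to 85 mm and grips with 20 to 120 N. Pads are 22 mm wide; open, the fingers measure 114 mm over their backs; the gripper's body (76 mm by 85 mm) begins 54 mm behind the grasp point. The pads swing forward as they close: fully open they stand 13 mm farther back than shut.
Start: joints at [60.585, 17.183, 87.147, -0, 75.671, -3.816], TCP at [237.641, 496, 231.281] pointing down, gripper open.
Joint ranges: [-173.82, 173.82], [-45.26, 126.66], [13.44, 144.39], [-59.66, 239.66], [0, 175.72], [-146.38, 146.38]. Speed limits (degrees/s): [127.2, 127.2, 147.25, 180, 180, 180].

### API

Orientations are given as a 3x3 rotation matrix whose columns are the frame's x, y, z axes.
In Python, from bench import ctrl gives the robot as it stands.
- The arm moves only by the tool play_rows, never from a script. Its argument "motion" is text: rows parted by semicolons, each of 7 numbers parted by spaces: the shift along the tool's x, y, z normalised to -1 to 1, where 1 is 0.25 m, then the turn, a rotation vector about the tool's x, y, z normalised to -1 to 1, where 1 is 30 degrees, then the closure, from -1 (fully open) to 1 (shut). A call has 1 to 5 rows; each row is the pose to reach, as a shift and turn from the pose commanded when the call began, along the tool's axes at that moment; what a row does not reach only later rows make up. A row lasts 1/12 s, in which the tool goes at most 41.7 mm and 7.16 degrees, less where a joint would pass 70% of its speed; a pose out of reach is approached as far as the arm can. A call with a number of a shift or a turn outside -1 to 1 is refused whole. A call with a gripper value outside its range is refused whole. The fingers move at their own pace and stop on an object; "grip_force" is the grip in N (left out, the last holds). Time passes only in rows, so rows that repeat a pose let the fingers close. It gives the time, the measured TCP pose, the force, the opening and the grip force at its end, in the units of the state.
- ctrl.sense(): the state, without advancing time (a new reading comes with each control period).
- ctrl.read_camera(name): name is "scene" or "top"; returns a dict with "img" (480x640x3 uint8, red, green, blue), "mtx" (3x3 intrinsics, pixels), "k1" (the pictures are not rectified: a ray, as slopes to the right and down, at radius r is drawn at 1 + k1 r^2 times it, then the intrinsics apply), "R" (3x3) and "t" (3): a world point X has camera coordinates R X + t. Camera axes: x right, y down, z forward; pixel columns grow to the right and rows downward; lengths in mm; the calibration is good to about 2 mm. A picture is of the moment at which its call begins. There is no depth.
- ctrl.hand_in(): hands the job in; it is judged then, once.
The state is a dict: "time_s": time; "joint_pos": joint angles; "qd": joint speeds; "joint_efforts": joint torques, N m; "ee_pos": TCP position; "eef_rot": TCP orientation; "wrist_force": force on the tool from outside, world axes, zero at the start; "ft_torque": the same for the moment, N m; "grip_width": finger opening in mm; "grip_force": force on a finger pad.
Only numpy, scipy, OpenCV 4.12 (cv2) and the standard library are available. Lean on these libraries where they do the work, as an engineer would, in place of code of your own. Each camera call takes 0.05 s, during which the arm holds its last target. There are 200 camera calls.

## Working session

There is one attempt and no reset: what is moved stays moved. The work goes in short steps, Python scripts to look and compute and a tool call to move; the robot and the scene stay as the last step left them, time stands still between calls to the robot, and variables do not carry over. Pictures are saved under pics/ and viewed, at most 10 in all, crops included, and the job is handed in when it is done.

Besides the shell and the picture viewer there is one more tool, called after "Request:" as name(argument=value, ...), one argument or row to a line, values as JSON. play_rows: Moves the arm, as the interface text tells. Scaled input: -1 to 1 covers 0.25 m each way for a shift and 30 degrees each way for a turn. Its arguments: {"type":"object","properties":{"motion":{"type":"string"},"grip_force":{"type":"number"}},"required":["motion"]}

```bash
mkdir -p pics; ls; python3 - <<'E'
from bench import ctrl
import cv2, numpy as np
for n in("scene","top"):
    c=ctrl.read_camera(n); cv2.imwrite(f"pics/{n}0.png",c["img"][:,:,::-1])
    print(n,c["mtx"].round(1).tolist(),c["k1"],c["R"].round(3).tolist(),c["t"].round(1).tolist(),(-c["R"].T@c["t"]).round(0))
s=ctrl.sense(); print(s, ctrl.tcp_to_grasp)
E
```

```text
pics
scene [[497.2, 0.0, 319.8], [0.0, 497.2, 239.2], [0.0, 0.0, 1.0]] -0.12808869971982564 [[-0.301, 0.954, 0.013], [0.508, 0.172, -0.844], [-0.807, -0.247, -0.536]] [157.0, -186.3, 1707.4] [1520.  304.  756.]
top [[463.0, 0.0, 321.4], [0.0, 463.0, 244.1], [0.0, 0.0, 1.0]] -0.018292999008334438 [[-0.025, -1.0, -0.011], [-0.995, 0.026, -0.095], [0.095, 0.009, -0.995]] [3.7, 580.2, 1084.7] [ 474.  -21. 1135.]
{'time_s': 0.1, 'joint_pos': array([ 6.05846998e+01,  1.72129182e+01,  8.71770503e+01, -3.49173286e-04,
        7.56698490e+01, -3.81652641e+00]), 'qd': array([ 0.06641151, -0.10598582, -0.04760393,  0.01602344, -0.12116493,
       -0.08089325]), 'joint_efforts': array([-1.03730887e-03, -5.44377673e+01, -3.62368011e+01, -6.74174112e-05,
        3.03643217e-03,  6.39194263e-05]), 'ee_pos': array([237.54286131, 495.82567547, 230.77125615]), 'eef_rot': array([[-9.01842411e-01,  4.32064820e-01, -5.07608587e-04],
       [ 4.32065114e-01,  9.01841951e-01, -9.12320230e-04],
       [ 6.36012421e-05, -1.04208904e-03, -9.99999455e-01]]), 'wrist_force': array([-0.60282446, -0.2454071 , -0.16307889]), 'ft_torque': array([ 0.00058543, -0.01021374, -0.01297725]), 'grip_force': 0.0, 'grip_width': 85.17208359379406} 18.700000000000003
```

View pics/scene0.png

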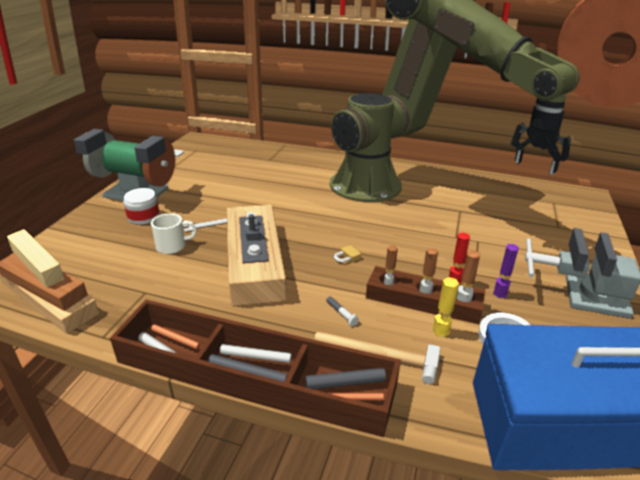

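View pics/top0.png

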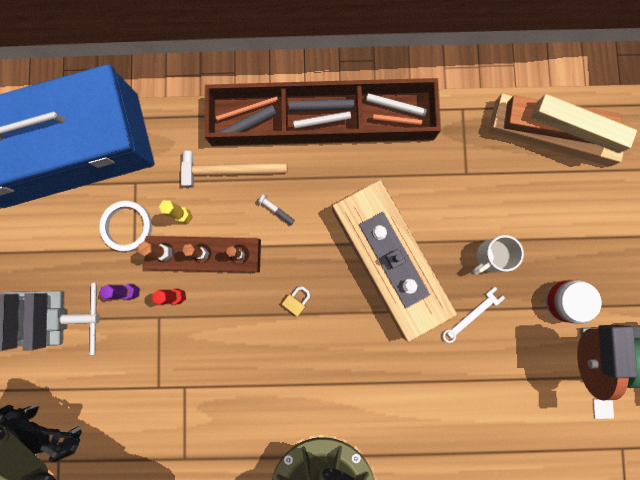

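```bash
cat > h.py <<'E'
from bench import ctrl
import cv2, numpy as np
def cam(n): return ctrl.read_camera(n)
def crop(c,u,v,w,h,W=400,H=300): # top-left u,v size w,h
    return cv2.resize(c["img"][v:v+h,u:u+w,::-1],(W,H),interpolation=cv2.INTER_CUBIC)
def dist(c): return np.array([c["k1"],0,0,0.])
def proj(c,X):
    return cv2.projectPoints(np.atleast_2d(np.float64(X)),cv2.Rodrigues(c["R"])[0],c["t"],c["mtx"],dist(c))[0].reshape(-1,2)
def ray(c,u,v):
    p=cv2.undistortPoints(np.array([[[u,v]]],float),c["mtx"],dist(c),None)[0,0]
    d=c["R"].T@np.array([p[0],p[1],1]); return -c["R"].T@c["t"],d/np.linalg.norm(d)
def atz(c,u,v,z):
    o,d=ray(c,u,v); return o+d*(z-o[2])/d[2]
def tri(c1,p1,c2,p2):
    o1,d1=ray(c1,*p1);o2,d2=ray(c2,*p2)
    s=np.linalg.lstsq(np.c_[d1,-d2],o2-o1,rcond=None)[0]
    a=o1+d1*s[0];b=o2+d2*s[1]; return (a+b)/2,np.linalg.norm(a-b)
E
python3 - <<'E'
from h import *
s=cam("scene");t=cam("top")
a=np.vstack([np.hstack([crop(s,205,195,100,75),crop(t,335,200,120,90)]),np.hstack([crop(s,365,230,120,90),crop(t,130,205,140,105)])])
cv2.imwrite("pics/c1.png",a)
E
```

```text
(no output)
```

View pics/c1.png

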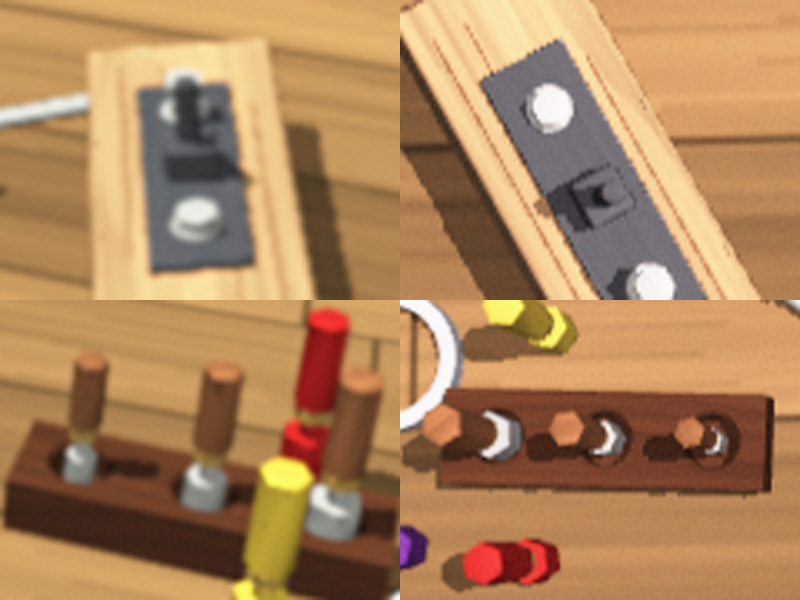

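```bash
python3 - <<'E'
from h import *
s=cam("scene");t=cam("top")
np.set_printoptions(precision=1,suppress=True)
L=atz(t,145.05,248.4,162);print("L",L,tri(t,(145.05,248.4),s,(473.3,254.3)))
M=atz(t,130+166/2.857,205+127/2.857,148);S=atz(t,130+290/2.857,205+130/2.857,134)
print("M",M,"S",S)
for p in((t,335+250/3.333,200+286/3.333),): print("loose",atz(p[0],p[1],p[2],109))
print("home",atz(t,335+150/3.333,200+107/3.333,86))
print("pin base?",atz(t,335+205/3.333,200+195/3.333,140))
print("loose tri",tri(t,(409.9,285.8),s,(251,214.5)))
a=np.vstack([np.hstack([crop(s,232,200,40,30),crop(t,394,274,32,24)]),np.hstack([crop(s,450,240,60,45),crop(t,130,236,40,30)])])
cv2.imwrite("pics/c2.png",a)
E
```

```text
L [567.7 362.6 162. ] (array([568.3, 364.9, 156.3]), np.float64(0.017834068972669346))
M [564.4 274.8 148. ] S [561. 184. 134.]
loose [ 474.9 -204.6  109. ]
home [ 598.5 -145.6   86. ]
pin base? [ 534.1 -172.5  140. ]
loose tri (array([ 475.4, -206.9,  101. ]), np.float64(2.4083003140922266))
```

View pics/c2.png

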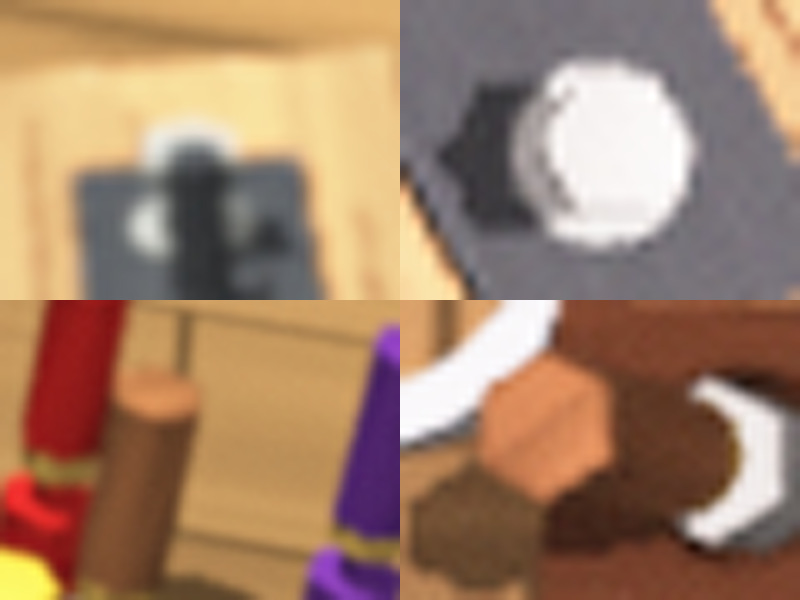

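```bash
python3 - <<'E'
from h import *
from scipy.optimize import minimize
np.set_printoptions(precision=1,suppress=True)
t=cam("top")
for z,(a,b) in((70,((380,181),(456,313))),(70,((333,206),(411,341)))):
    A,B=atz(t,*a,z),atz(t,*b,z); print(np.linalg.norm(A-B),np.degrees(np.arctan2(*(A-B)[[1,0]])))
H=atz(t,335+150/3.333,200+107/3.333,86)
c=t["img"]; g=cv2.cvtColor(c,cv2.COLOR_RGB2GRAY)
# 6-fold phase of bright face and home screw, plus dark shadow
for nm,(u,v) in dict(loose=(410,286),home=(380,232)).items():
    K=12;p=cv2.resize(g[v-14:v+14,u-14:u+14],None,fx=K,fy=K,interpolation=cv2.INTER_CUBIC)
    for th in(170,200,225):
        n,l,st,ce=cv2.connectedComponentsWithStats((p>th).astype(np.uint8))
        i=l[14*K,14*K]
        if i==0: continue
        cn=max(cv2.findContours((l==i).astype(np.uint8),0,cv2.CHAIN_APPROX_NONE)[0],key=cv2.contourArea)[:,0].astype(float)
        C=ce[i]; d=cn-C; r=np.hypot(*d.T);a=np.arctan2(-d[:,1],d[:,0])
        f=np.mean(r*np.exp(6j*a)); print(nm,th,"c",C/K+[u-14.5,v-14.5],"area",st[i,4]/K/K,"img corner ang",np.degrees(np.angle(f))/6,abs(f)/r.mean(),
           atz(t,*(C/K+[u-14.5,v-14.5]),105))
# driver top hex
u,v=145,249;hs=cv2.cvtColor(c,cv2.COLOR_RGB2HSV);K=12
p=cv2.resize(c[v-12:v+12,u-12:u+12],None,fx=K,fy=K,interpolation=cv2.INTER_CUBIC)
m=((p[:,:,0]>165)&(p[:,:,2]<130)).astype(np.uint8);n,l,st,ce=cv2.connectedComponentsWithStats(m);i=l[12*K,12*K]
cn=max(cv2.findContours((l==i).astype(np.uint8),0,cv2.CHAIN_APPROX_NONE)[0],key=cv2.contourArea)[:,0].astype(float)
d=cn-ce[i];r=np.hypot(*d.T);a=np.arctan2(-d[:,1],d[:,0]);f=np.mean(r*np.exp(6j*a))
q=ce[i]/K+[u-12.5,v-12.5];print("drv",q,np.degrees(np.angle(f))/6,abs(f)/r.mean(),st[i,4]/K/K,atz(t,*q,162))
s=ctrl.sense();print(s["ee_pos"])
for n,p in dict(red=(175,297),yellow=(180,214)).items(): print(n,atz(t,*p,0))
E
```

```text
349.62969666351233 27.525312623054464
356.1382314646198 28.17167940629728
loose 170 c [410.6 285.7] area 142.07638888888889 img corner ang -7.507708848170492 0.058018276171299524 [ 475.2 -206.6  105. ]
loose 200 c [410.7 285.7] area 125.79166666666667 img corner ang -1.4928186679750717 0.08873705447163988 [ 475.2 -206.9  105. ]
loose 225 c [410.9 285.7] area 109.97916666666667 img corner ang 1.88131949836721 0.1712723405988381 [ 475.1 -207.2  105. ]
home 170 c [380.2 231.7] area 136.09722222222223 img corner ang 12.442732686369709 0.04462427788082372 [ 597.1 -143.9  105. ]
home 200 c [380.3 231.4] area 116.18055555555556 img corner ang -21.824774995186104 0.010838288654644966 [ 597.8 -144.2  105. ]
home 225 c [380.3 231.3] area 100.96527777777777 img corner ang -1.2527502048905668 0.04161685517905544 [ 598.  -144.2  105. ]
drv [144.  248.1] 29.352612028963566 0.07157007959587386 138.25694444444443 [568.5 364.8 162. ]
[237.6 496.  231.1]
red [461.9 351.2   0. ]
yellow [667.1 339.7   0. ]
```

Candidates: driver_l is the brown one in the +y pocket, top (144,248). The others are driver_m (188,249), driver_s (231,250), red (165,297), yellow (175,212) and purple (119,292). The close crop shows driver_l's bare wooden handle, the tallest of the three, and corners of the handle along ±x. The loose screw is at top (410.7,285.7), raised and casting a hexagonal shadow. The one at (380,232) is already home.

Request:
play_rows(
  motion="-0.71 0.05 0 0 0 0.6 -1;-0.71 0.05 0 0 0 0.6 -1;-0.71 0.05 0 0 0 0.6 -1;-0.71 0.05 0 0 0 0.6 -1;-0.71 0.05 0 0 0 0.6 -1",
  grip_force=100,
)

```text
time_s: 0.77
ee_pos: [407.4, 428.1, 231.0]
eef_rot: [[-0.721, 0.692, 0.001], [0.692, 0.721, -0.001], [-0.001, 0.0, -1.0]]
wrist_force: [-0.3, 0.0, -0.6]
grip_width: 85.8
grip_force: 0.0
```

```bash
cat > d.py <<'E'
# d.py x y z az [tool vertical]: shift/turn (tool units) from the measured pose to the target
import sys; from bench import ctrl; import numpy as np
from scipy.spatial.transform import Rotation as Ro
np.set_printoptions(precision=4,suppress=True)
x,y,z,az=map(float,sys.argv[1:5]); s=ctrl.sense(); R=np.array(s["eef_rot"])
a=np.radians(az); Y=np.array([np.cos(a),np.sin(a),0]); Z=np.array([0,0,-1.]); T=np.c_[np.cross(Y,Z),Y,Z]
print("t",round(s["time_s"],2),"pos",s["ee_pos"].round(1),"az",np.degrees(np.arctan2(R[1,1],R[0,1])).round(2),"q",s["joint_pos"].round(1),"F",s["wrist_force"].round(2),"M",s["ft_torque"].round(3),"w",round(s["grip_width"],1),"gf",round(s["grip_force"],1))
print("shift",R.T@(np.array([x,y,z])-s["ee_pos"])/250,"turn",Ro.from_matrix(R.T@T).as_rotvec(degrees=True)/30)
E
python3 d.py 568.4 364.5 200 28
```

```text
t 0.77 pos [407.4 428.1 231. ] az 46.18 q [42.9 22.4 80.1 -0.  77.4 -3.3] F [-0.34  0.03 -0.6 ] M [0.052 0.024 0.046] w 85.8 gf 0.0
shift [-0.6405  0.2625  0.1245] turn [0.0003 0.0016 0.6059]
```

Request:
play_rows(
  motion="-0.64 0.2625 0.12 0 0 0.605 -1;-0.64 0.2625 0.12 0 0 0.605 -1;-0.64 0.2625 0.12 0 0 0.605 -1;-0.64 0.2625 0.12 0 0 0.605 -1;-0.64 0.2625 0.12 0 0 0.605 -1",
)

```text
time_s: 1.18
ee_pos: [568.2, 364.4, 199.0]
eef_rot: [[-0.47, 0.883, -0.001], [0.883, 0.47, -0.002], [-0.001, -0.002, -1.0]]
wrist_force: [-0.5, 0.6, -0.5]
grip_width: 85.6
grip_force: 0.0
```

```bash
python3 d.py 568.4 364.5 116 28; python3 - <<'E'
from h import *
t=cam("top");s=cam("scene")
cv2.imwrite("pics/c3.png",np.hstack([crop(s,430,215,80,60),crop(t,100,200,100,75)]))
E
```

```text
t 1.18 pos [568.2 364.4 199. ] az 28.01 q [29.6 34.9 66.  -0.  79.2  1.6] F [-0.52  0.62 -0.49] M [-0.005  0.001 -0.023] w 85.6 gf 0.0
shift [0.0004 0.0016 0.332 ] turn [-0.0038  0.0016  0.0004]
```

View pics/c3.png

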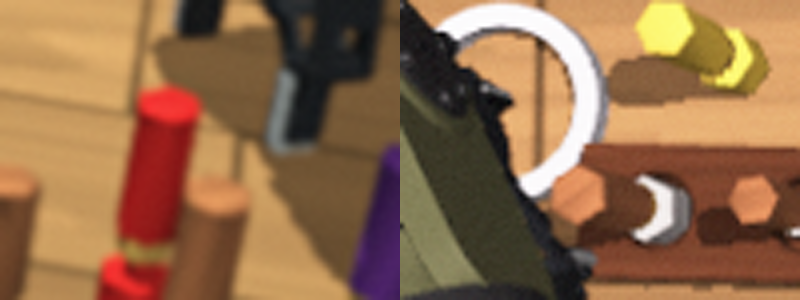

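```bash
python3 - <<'E'
from h import *
t=cam("top");s=cam("scene");d=np.array([.883,.47,0])
P=np.array([568.2,364.4,212])
for n,c,(u,v,k) in(("s",s,(430,215,5)),("t",t,(100,200,4))):
    print(n,((proj(c,[P,P+d*48,P-d*48,[568.4,364.5,162]])-[u,v])*k).round())
E
```

```text
s [[239.  88.]
 [290. 149.]
 [191.  32.]
 [218. 186.]]
t [[138. 184.]
 [ 95. 102.]
 [182. 267.]
 [177. 192.]]
```

The fingers straddle the handle as projected: tips at scene crop (290,149) and (191,32), driver top at (218,186). I'll descend and close.

Request:
play_rows(
  motion="0 0.0015 0.15 -0.004 0.002 0 -1;0 0.0015 0.25 -0.004 0.002 0 -1;0 0.0015 0.332 -0.004 0.002 0 -1;0 0.0015 0.332 -0.004 0.002 0 -1;0 0.0015 0.332 -0.004 0.002 0 1",
)

```text
time_s: 1.8
ee_pos: [563.5, 368.9, 118.8]
eef_rot: [[-0.475, 0.88, 0.001], [0.88, 0.475, 0.002], [0.001, 0.001, -1.0]]
wrist_force: [0.1, -1.0, 0.9]
grip_width: 75.5
grip_force: 0.0
```

Request:
play_rows(
  motion="0 0 0 0 0 0 1;0 0 0 0 0 0 1;0 0 0 0 0 0 1;0 0 0 0 0 0 1;0 0 0 0 0 0 1",
  grip_force=100,
)

```text
time_s: 2.22
ee_pos: [565.1, 368.3, 119.8]
eef_rot: [[-0.473, 0.881, 0.004], [0.881, 0.473, 0.003], [0.001, 0.005, -1.0]]
wrist_force: [1.7, 1.2, 7.3]
grip_width: 27.0
grip_force: 97.2
```

```bash
python3 d.py 568.4 364.5 116 28
```

```text
t 2.22 pos [565.1 368.3 119.8] az 28.25 q [30.  38.6 71.   0.1 70.2  1.7] F [1.67 1.19 7.3 ] M [ 0.163 -0.103 -0.055] w 27.0 gf 97.2
shift [-0.0197  0.0043  0.0151] turn [ 0.0089 -0.0024  0.0084]
```

Request:
play_rows(
  motion="0 0 0 0 0 0 1;0 0 0 0 0 0 1;0 0 0 0 0 0 1;0 0 0 0 0 0 1",
)

```text
time_s: 2.55
ee_pos: [565.1, 368.3, 119.8]
eef_rot: [[-0.473, 0.881, 0.004], [0.881, 0.473, 0.003], [0.001, 0.005, -1.0]]
wrist_force: [-0.0, 0.6, 7.5]
grip_width: 26.9
grip_force: 97.2
```

```bash
python3 d.py 568.4 364.5 116 28
```

```text
t 2.55 pos [565.1 368.3 119.8] az 28.25 q [30.  38.6 71.   0.1 70.2  1.7] F [-0.04  0.57  7.47] M [0.115 0.007 0.017] w 26.9 gf 97.2
shift [-0.0197  0.0041  0.0152] turn [ 0.0091 -0.0025  0.0082]
```

Request:
play_rows(
  motion="0 0 0 0 0 0 -0.2;0 0 0 0 0 0 -0.2;0 0 0 0 0 0 -0.2;0 0 0 0 0 0 -0.2;0 0 0 0 0 0 -0.2",
)

```text
time_s: 2.97
ee_pos: [564.5, 367.9, 118.1]
eef_rot: [[-0.473, 0.881, 0.001], [0.881, 0.473, 0.002], [0.001, 0.002, -1.0]]
wrist_force: [0.1, -0.0, 0.3]
grip_width: 51.3
grip_force: 0.0
```

```bash
python3 d.py 568.4 364.5 116 28; python3 - <<'E'
from h import *
t=cam("top");s=cam("scene");
cv2.imwrite("pics/c4.png",np.hstack([crop(s,440,230,60,45),crop(t,120,230,60,45)]))
E
```

```text
t 2.97 pos [564.5 367.9 118.1] az 28.25 q [30.  38.7 71.1  0.1 70.2  1.7] F [ 0.06 -0.03  0.33] M [-0.012 -0.01   0.025] w 51.3 gf 0.0
shift [-0.0192  0.0073  0.0084] turn [ 0.0033 -0.0019  0.0082]
```

View pics/c4.png

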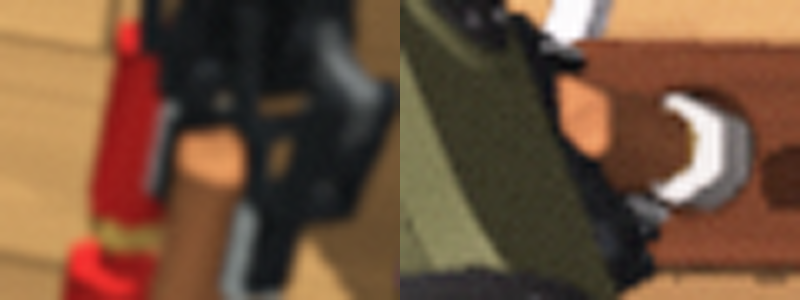

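The driver stands upright and undisturbed between the fingers (scene crop (210,160)). I'll re-centre and close again.

Request:
play_rows(
  motion="-0.0192 0.005 0.006 0.003 -0.002 0.008 -0.2;-0.0192 0.005 0.006 0.003 -0.002 0.008 -0.2;-0.0192 0.005 0.006 0.003 -0.002 0.008 -0.2;-0.0192 0.005 0.006 0.003 -0.002 0.008 1;-0.0192 0.005 0.006 0.003 -0.002 0.008 1",
)

```text
time_s: 3.48
ee_pos: [568.0, 364.3, 116.8]
eef_rot: [[-0.47, 0.883, 0.001], [0.883, 0.47, 0.0], [0.0, 0.001, -1.0]]
wrist_force: [5.3, 2.0, 4.8]
grip_width: 28.0
grip_force: 23.4
```

Request:
play_rows(
  motion="0 0 0 0 0 0 1;0 0 0 0 0 0 1;0 0 0 0 0 0 1;0 0 0 0 0 0 1;0 0 0 0 0 0 1",
  grip_force=100,
)

```text
time_s: 3.9
ee_pos: [568.1, 364.4, 117.0]
eef_rot: [[-0.47, 0.883, 0.001], [0.883, 0.47, 0.001], [0.0, 0.001, -1.0]]
wrist_force: [0.2, 1.1, 2.8]
grip_width: 26.7
grip_force: 98.4
```

```bash
python3 d.py 568.4 364.5 116 28
```

```text
t 3.9 pos [568.1 364.4 117. ] az 28.01 q [29.6 38.9 70.9  0.  70.2  1.6] F [0.21 1.12 2.78] M [ 0.073 -0.271 -0.01 ] w 26.7 gf 98.4
shift [-0.0003  0.0013  0.0041] turn [ 0.0021 -0.0001  0.0004]
```

Request:
play_rows(
  motion="0 0 -0.1 0 0 0 1;0 0 -0.25 0 0 0 1;0 0 -0.4 0 0 0 1;0 0 -0.55 0 0 0 1;0 0 -0.69 0 0 0 1",
)

```text
time_s: 4.32
ee_pos: [567.4, 364.1, 290.8]
eef_rot: [[-0.47, 0.883, -0.001], [0.883, 0.47, -0.0], [0.0, -0.001, -1.0]]
wrist_force: [0.6, 0.1, -2.1]
grip_width: 27.1
grip_force: 99.4
```

Request:
play_rows(
  motion="-0.08 -0.06 0 0 0 0 1;-0.2 -0.15 0 0 0 0 1;-0.33 -0.25 0 0 0 0 1;-0.46 -0.35 0 0 0 0 1;-0.59 -0.45 0 0 0 0 1",
)

```text
time_s: 4.73
ee_pos: [536.7, 179.6, 288.3]
eef_rot: [[-0.47, 0.883, -0.001], [0.883, 0.47, -0.0], [0.0, -0.001, -1.0]]
wrist_force: [0.4, 0.0, -2.0]
grip_width: 27.0
grip_force: 99.6
```

Request:
play_rows(
  motion="-0.13 -0.1 0 0 0 0 1;-0.26 -0.2 0 0 0 0 1;-0.39 -0.3 0 0 0 0 1;-0.52 -0.4 0 0 0 0 1;-0.63 -0.48 0 0 0 0 1",
)

```text
time_s: 5.15
ee_pos: [504.6, -16.4, 288.7]
eef_rot: [[-0.469, 0.883, -0.001], [0.883, 0.469, 0.0], [0.001, -0.001, -1.0]]
wrist_force: [1.1, -0.2, -3.1]
grip_width: 26.8
grip_force: 99.5
```

Request:
play_rows(
  motion="-0.13 -0.1 0 0 0 0.2 1;-0.26 -0.2 0 0 0 0.4 1;-0.39 -0.3 0 0 0 0.6 1;-0.52 -0.4 0 0 0 0.8 1;-0.6 -0.45 0 0 0 0.98 1",
)

```text
time_s: 5.57
ee_pos: [475.4, -202.6, 288.5]
eef_rot: [[0.032, 1.0, -0.001], [1.0, -0.032, 0.0], [0.0, -0.001, -1.0]]
wrist_force: [0.5, 0.4, -3.4]
grip_width: 27.2
grip_force: 99.6
```

Request:
play_rows(
  motion="0 0 0 0 0 0 1;0 0 0 0 0 0 1;0 0 0 0 0 0 1;0 0 0 0 0 0 1;0 0 0 0 0 0 1",
)

```text
time_s: 5.98
ee_pos: [477.1, -198.5, 289.1]
eef_rot: [[0.022, 1.0, 0.0], [1.0, -0.022, 0.0], [0.0, 0.0, -1.0]]
wrist_force: [-0.9, 0.2, -2.3]
grip_width: 26.9
grip_force: 99.5
```

```bash
python3 d.py 475.2 -208 230 -1.4; python3 - <<'E'
from h import *
t=cam("top");s=cam("scene");
cv2.imwrite("pics/c5.png",np.hstack([crop(s,205,110,160,120),crop(t,360,225,120,90)]))
print(proj(s,[[475.2,-208,290-97],[475.2,-208,106]])-[205,110],proj(t,[[475.2,-208,290-97],[475.2,-208,106]])-[360,225])
E
```

```text
t 5.98 pos [ 477.1 -198.5  289.1] az -1.27 q [-26.7  10.6  87.5   0.   81.8 -25.4] F [-0.94  0.23 -2.34] M [ 0.008  0.013 -0.038] w 26.9 gf 99.5
shift [-0.0385 -0.007   0.2362] turn [ 0.0005 -0.0009  0.0045]
[[ 44.02371718  73.29955233]
 [ 45.99635346 102.81928531]] [[59.12714265 60.40203488]
 [51.30910288 60.65492027]]
```

View pics/c5.png

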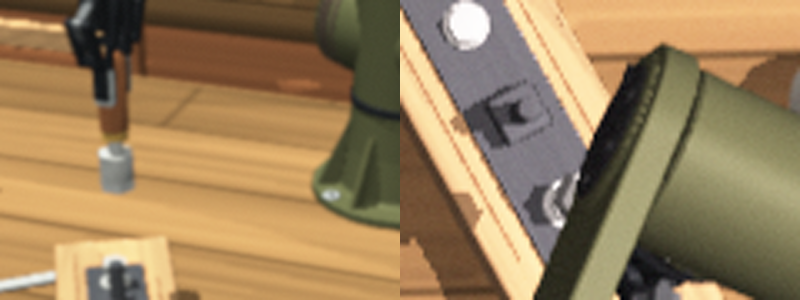

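Request:
play_rows(
  motion="-0.0345 -0.007 0.1 0 0 0.004 1;-0.0345 -0.007 0.2 0 0 0.004 1;-0.0345 -0.007 0.268 0 0 0.004 1;-0.0345 -0.007 0.268 0 0 0.004 1;-0.0345 -0.007 0.268 0 0 0.004 1",
)

```text
time_s: 6.5
ee_pos: [475.1, -207.7, 222.2]
eef_rot: [[0.026, 1.0, -0.0], [1.0, -0.026, 0.001], [0.001, -0.0, -1.0]]
wrist_force: [0.7, 0.8, -2.6]
grip_width: 27.0
grip_force: 99.3
```

Request:
play_rows(
  motion="0 0 0 0 0 0 1;0 0 0 0 0 0 1;0 0 0 0 0 0 1;0 0 0 0 0 0 1",
)

```text
time_s: 6.83
ee_pos: [475.3, -208.1, 222.9]
eef_rot: [[0.026, 1.0, 0.002], [1.0, -0.026, -0.0], [-0.0, 0.002, -1.0]]
wrist_force: [0.2, 0.4, -3.1]
grip_width: 26.9
grip_force: 99.3
```

```bash
python3 d.py 475.2 -207 210 -1.4; python3 - <<'E'
from h import *
s=cam("scene");t=cam("top")
cv2.imwrite("pics/c6.png",np.hstack([crop(s,225,165,60,60,400,400),crop(t,385,265,45,45,400,400)]))
p=ctrl.sense()["ee_pos"];b=p-[0,0,97]
for n,c,o,k in(("s",s,(225,165),400/60),("t",t,(385,265),400/45)):
    print(n,((proj(c,[b,b+[0,0,40],[475.2,-207,100],[475.2,-207,118],[475.1,-211,76]])-o)*k).round())
E
```

```text
t 6.83 pos [ 475.3 -208.1  222.9] az -1.5 q [-27.7  13.6  92.9   0.   73.5 -26.2] F [ 0.19  0.38 -3.09] M [ 0.007 -0.046  0.038] w 26.9 gf 99.3
shift [ 0.0043 -0.0004  0.0515] turn [ 0.003   0.0006 -0.0034]
s [[170. 276.]
 [164. 186.]
 [176. 332.]
 [174. 293.]
 [171. 382.]]
t [[249. 183.]
 [280. 182.]
 [225. 184.]
 [239. 183.]
 [224. 184.]]
```

View pics/c6.png

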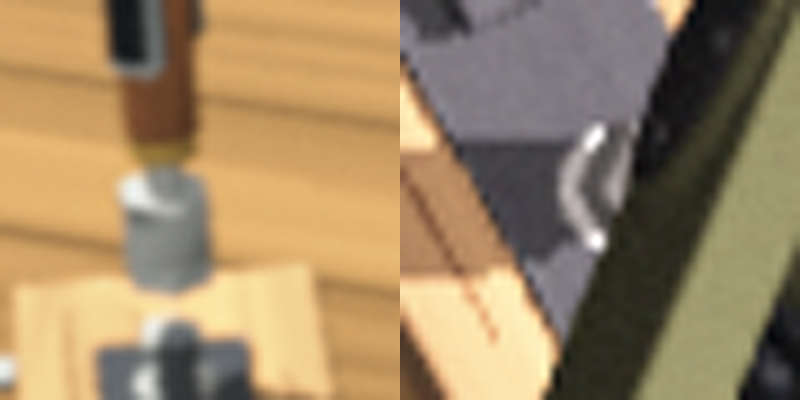

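The tube's lower end is at scene crop (170,276), exactly as projected. The screw head is centred near (171,334), so its top is about z 100, straight below the driver. I'll go down slowly.

Request:
play_rows(
  motion="0 0 0.03 0.003 0 -0.003 1;0 0 0.06 0.003 0 -0.003 1;0 0 0.078 0.003 0 -0.003 1;0 0 0.078 0.003 0 -0.003 1;0 0 0.078 0.003 0 -0.003 1",
)

```text
time_s: 7.35
ee_pos: [474.9, -208.0, 202.1]
eef_rot: [[0.025, 1.0, -0.002], [1.0, -0.025, 0.001], [0.001, -0.002, -1.0]]
wrist_force: [0.8, 0.4, -2.1]
grip_width: 26.7
grip_force: 99.6
```

Request:
play_rows(
  motion="0 0 0.004 0 0 0 1;0 0 0.008 0 0 0 1;0 0 0.008 0 0 0 1;0 0 0.008 0 0 0 1",
)

```text
time_s: 7.68
ee_pos: [475.1, -208.0, 200.7]
eef_rot: [[0.025, 1.0, -0.001], [1.0, -0.025, 0.0], [0.0, -0.001, -1.0]]
wrist_force: [0.1, -0.1, -1.7]
grip_width: 27.4
grip_force: 99.6
```

Request:
play_rows(
  motion="0 0 0.004 0 0 0 1;0 0 0.008 0 0 0 1;0 0 0.008 0 0 0 1;0 0 0.008 0 0 0 1",
)

```text
time_s: 8.02
ee_pos: [475.1, -208.0, 198.6]
eef_rot: [[0.025, 1.0, -0.001], [1.0, -0.025, 0.0], [0.0, -0.001, -1.0]]
wrist_force: [0.5, 0.5, -3.3]
grip_width: 26.6
grip_force: 99.7
```

Request:
play_rows(
  motion="0 0 0.004 0 0 0 1;0 0 0.008 0 0 0 1;0 0 0.008 0 0 0 1;0 0 0.008 0 0 0 1",
)

```text
time_s: 8.35
ee_pos: [475.2, -208.0, 196.7]
eef_rot: [[0.025, 1.0, -0.001], [1.0, -0.025, 0.0], [0.0, -0.001, -1.0]]
wrist_force: [1.6, -0.2, -1.0]
grip_width: 27.3
grip_force: 99.9
```

Request:
play_rows(
  motion="0 0 0.004 0 0 0 1;0 0 0.008 0 0 0 1;0 0 0.008 0 0 0 1;0 0 0.008 0 0 0 1",
)

```text
time_s: 8.68
ee_pos: [475.2, -208.0, 194.6]
eef_rot: [[0.025, 1.0, -0.001], [1.0, -0.025, 0.0], [0.0, -0.001, -1.0]]
wrist_force: [3.3, 0.4, -3.1]
grip_width: 27.5
grip_force: 99.8
```

Request:
play_rows(
  motion="0 0 0.004 0 0 0 1;0 0 0.008 0 0 0 1;0 0 0.008 0 0 0 1;0 0 0.008 0 0 0 1",
)

```text
time_s: 9.02
ee_pos: [475.1, -208.0, 192.6]
eef_rot: [[0.025, 1.0, -0.001], [1.0, -0.025, 0.0], [0.0, -0.001, -1.0]]
wrist_force: [3.3, -0.6, -2.3]
grip_width: 26.8
grip_force: 99.8
```

```bash
python3 d.py 475.2 -208 190 -1.4
```

```text
t 9.02 pos [ 475.1 -208.   192.6] az -1.42 q [-27.7  15.3  94.9  -0.   69.8 -26.3] F [ 3.32 -0.59 -2.34] M [-0.083 -0.946 -0.081] w 26.8 gf 99.8
shift [0.0001 0.0005 0.0102] turn [-0.002  -0.0004 -0.0006]
```

Request:
play_rows(
  motion="0 0.003 0.004 0 0 0 1;0 0.003 0.008 0 0 0 1;0 0.003 0.008 0 0 0 1;0 0.003 0.008 0 0 0 1",
)

```text
time_s: 9.35
ee_pos: [475.6, -208.0, 190.3]
eef_rot: [[0.025, 1.0, -0.002], [1.0, -0.025, 0.001], [0.001, -0.002, -1.0]]
wrist_force: [1.0, -0.8, -4.4]
grip_width: 27.1
grip_force: 99.7
```

Request:
play_rows(
  motion="0 0 0.004 0 0 0 1;0 0 0.008 0 0 0 1;0 0 0.008 0 0 0 1;0 0 0.008 0 0 0 1",
)

```text
time_s: 9.68
ee_pos: [475.7, -208.0, 188.6]
eef_rot: [[0.025, 1.0, -0.001], [1.0, -0.025, 0.0], [0.0, -0.001, -1.0]]
wrist_force: [1.3, 0.5, -1.9]
grip_width: 26.7
grip_force: 99.9
```

```bash
python3 d.py 475.2 -208 186 -1.4
```

```text
t 9.68 pos [ 475.7 -208.   188.6] az -1.42 q [-27.7  15.6  95.1  -0.   69.4 -26.2] F [ 1.27  0.47 -1.88] M [-0.091 -0.186 -0.005] w 26.7 gf 99.9
shift [ 0.     -0.002   0.0103] turn [-0.0026 -0.0006 -0.0007]
```

Request:
play_rows(
  motion="0 0 0.004 0 0 0 1;0 0 0.008 0 0 0 1;0 0 0.008 0 0 0 1;0 0 0.008 0 0 0 1",
)

```text
time_s: 10.02
ee_pos: [475.9, -208.3, 187.7]
eef_rot: [[0.025, 1.0, -0.0], [1.0, -0.025, -0.001], [-0.001, -0.0, -1.0]]
wrist_force: [-2.5, 0.1, 10.3]
grip_width: 26.9
grip_force: 101.1
```

Request:
play_rows(
  motion="0 0 0.004 0 0 0 1;0 0 0.006 0 0 0 1;0 0 0.006 0 0 0 1;0 0 0.006 0 0 0 1",
)

```text
time_s: 10.35
ee_pos: [476.0, -208.6, 187.3]
eef_rot: [[0.025, 1.0, 0.001], [1.0, -0.025, -0.002], [-0.002, 0.001, -1.0]]
wrist_force: [-5.4, 0.3, 20.1]
grip_width: 27.2
grip_force: 102.1
```

```bash
python3 d.py 475.2 -208 186 -1.4
```

```text
t 10.35 pos [ 476.  -208.6  187.3] az -1.42 q [-27.7  15.7  95.2  -0.1  69.1 -26.2] F [-5.4   0.3  20.06] M [ 0.137  1.686 -0.038] w 27.2 gf 102.1
shift [ 0.0022 -0.0034  0.0053] turn [ 0.0014  0.0031 -0.0006]
```

Request:
play_rows(
  motion="0 0 -0.007 0 0 0 1;0 0 -0.007 0 0 0 1;0 0 -0.007 0 0 0 1",
)

```text
time_s: 10.6
ee_pos: [475.9, -208.4, 187.7]
eef_rot: [[0.025, 1.0, -0.0], [1.0, -0.025, -0.001], [-0.001, -0.0, -1.0]]
wrist_force: [-3.2, -0.6, 10.3]
grip_width: 26.9
grip_force: 100.9
```

```bash
python3 d.py 475.2 -208 186 -1.4; python3 - <<'E'
from h import *
s=cam("scene");t=cam("top")
cv2.imwrite("pics/c7.png",np.hstack([crop(s,225,175,48,48,400,400),crop(t,385,265,45,45,400,400)]))
p=ctrl.sense()["ee_pos"];b=p-[0,0,97]
for n,c,o,k in(("s",s,(225,175),400/48),):
    print(n,((proj(c,[b,b+[0,0,40],[475.2,-208,100],[475.1,-211,76]])-o)*k).round())
E
```

```text
t 10.6 pos [ 475.9 -208.4  187.7] az -1.42 q [-27.7  15.6  95.2  -0.   69.2 -26.2] F [-3.16 -0.56 10.26] M [-0.219  0.758 -0.044] w 26.9 gf 100.9
shift [ 0.0014 -0.0029  0.0069] turn [-0.0004  0.0015 -0.0006]
s [[218. 357.]
 [210. 248.]
 [218. 332.]
 [214. 395.]]
```

View pics/c7.png

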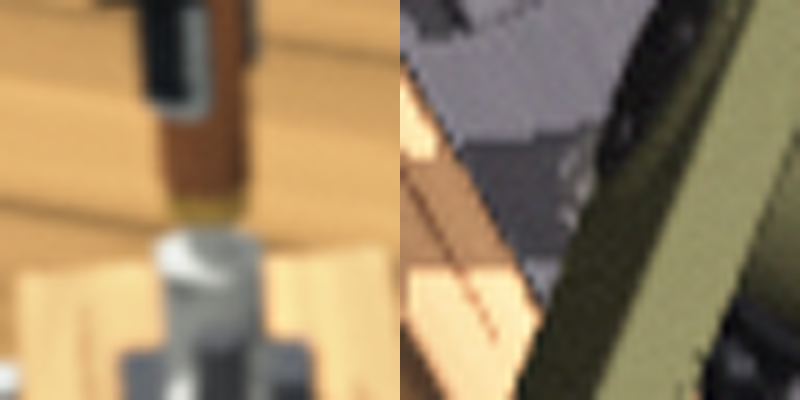

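The driver is down over the head, with the tube bottom at scene crop (214,357). The stop is hard and did not slide even at about 20 N, so the thread bears. I'll ease to 10 N and take out the side load.

Request:
play_rows(
  motion="0 -0.002 -0.0015 0 0 0 1;0 -0.002 -0.0015 0 0 0 1;0 -0.002 -0.0015 0 0 0 1",
)

```text
time_s: 10.95
ee_pos: [475.5, -208.3, 187.8]
eef_rot: [[0.025, 1.0, -0.0], [1.0, -0.025, -0.001], [-0.001, -0.0, -1.0]]
wrist_force: [-0.5, -0.6, 6.3]
grip_width: 26.7
grip_force: 100.4
```

```bash
cat > f.py <<'E'
from bench import ctrl; import numpy as np
np.set_printoptions(precision=3,suppress=True)
F=[];M=[]
for i in range(5):
    ctrl.read_camera("top"); s=ctrl.sense(); F.append(s["wrist_force"]);M.append(s["ft_torque"])
R=s["eef_rot"];print("t",round(s["time_s"],2),"pos",s["ee_pos"],"az",np.degrees(np.arctan2(R[1,1],R[0,1])).round(2),"z",R[:,2],"F",np.mean(F,0),"M",np.mean(M,0),"q6",s["joint_pos"][5].round(1),"gf",s["grip_force"])
E
python3 f.py
```

```text
t 11.2 pos [ 475.483 -208.345  187.82 ] az -1.42 z [-0.    -0.001 -1.   ] F [-0.582 -0.873  6.725] M [-0.292  0.284  0.001] q6 -26.3 gf 100.38632607087493
```

```bash
python3 - <<'E'
from h import *
s=cam("scene")
img=cv2.imread("pics/scene0.png"); g=img.astype(int).sum(2)//3
print(g[206:228,242:262])
for z in(96,98,100,102,104,106):
    c=np.array([475.5,-208.,z]); P=[c+13.86*np.array([np.cos(a),np.sin(a),0]) for a in np.radians(28.6+60*np.arange(6))]
    q=proj(s,P); print(z,"vmin",q[:,1].min().round(1),"umin/max",q[:,0].min().round(1),q[:,0].max().round(1))
E
```

```text
[[174 172 176 180 180 180 183 187 190 191 194 196 202 206 204 203 200 197
  194 194]
 [197 197 200 203 203 203 204 206 206 207 206 207 210 212 212 213 211 208
  203 202]
 [203 205 207 210 210 209 208 209 209 210 207 207 208 210 211 212 211 208
  204 203]
 [202 202 206 207 209 208 207 208 209 209 208 208 207 209 210 211 211 208
  203 202]
 [199 201 201 203 206 206 207 208 210 210 209 208 209 209 210 212 212 208
  204 201]
 [199 198 196 195 201 207 211 214 216 218 216 214 211 211 211 212 212 208
  205 202]
 [198 197 193 191 203 217 222 223 226 226 224 222 219 215 213 212 212 210
  206 202]
 [198 198 196 194 209 227 229 222 215 212 213 220 225 222 214 212 210 210
  205 201]
 [196 198 195 194 210 227 215 186 164 155 161 185 213 219 209 201 200 200
  196 195]
 [190 188 184 185 203 215 190 143 113 106 107 133 173 188 179 168 163 164
  165 172]
 [162 158 152 158 178 186 156 109  90  85  80  84 112 129 128 122 118 119
  121 137]
 [121 118 116 120 135 136 111  77  66  65  60  55  72  90 100 103 103 102
  104 112]
 [101 103 103 104 114 114  92  67  55  54  50  49  67  89 102 104 102 102
  102 
[... 284 characters left out ...]
9 139  80  57  54  51  54  80 108 111  92  70  72
   86 101]
 [102 103 127 177 211 202 151  92  59  54  51  52  72  98  98  77  57  59
   77  95]
 [101 102 114 147 181 189 158 101  63  54  52  50  61  78  80  67  57  58
   70  89]
 [101 101 105 116 133 147 129  91  60  53  52  47  50  65  73  72  74  73
   80  92]
 [101 103 101 103 108 113 100  77  59  54  52  49  54  70  86  88  90  93
   97 101]
 [101 103 104 105 106 108  96  75  58  54  52  49  54  77  95  96  91  96
  101 104]]
96 vmin 213.6 umin/max 246.5 255.9
98 vmin 213.0 umin/max 246.4 255.8
100 vmin 212.3 umin/max 246.4 255.8
102 vmin 211.7 umin/max 246.3 255.8
104 vmin 211.0 umin/max 246.3 255.7
106 vmin 210.4 umin/max 246.3 255.7
```

Request:
play_rows(
  motion="0 0 0 0 0 0.1 1;0 0 0 0 0 0.2 1;0 0 0.0005 0 0 0.3 1;0 0 0.0005 0 0 0.33 1;0 0 0.0005 0 0 0.33 1",
)

```text
time_s: 11.67
ee_pos: [475.6, -208.4, 187.7]
eef_rot: [[0.197, 0.98, 0.0], [0.98, -0.197, -0.001], [-0.001, 0.0, -1.0]]
wrist_force: [0.1, -1.0, 6.2]
grip_width: 27.1
grip_force: 100.9
```

```bash
python3 f.py
```

```text
t 11.92 pos [ 475.601 -208.436  187.738] az -11.32 z [ 0.    -0.001 -1.   ] F [ 0.198 -1.45   5.865] M [-0.483  0.06   0.055] q6 -16.4 gf 100.92942969873548
```

Request:
play_rows(
  motion="0 0 0.0005 0 0 0.1 1;0 0 0.0005 0 0 0.2 1;0 0 0.001 0 0 0.3 1;0 0 0.001 0 0 0.33 1;0 0 0.001 0 0 0.33 1",
)

```text
time_s: 12.33
ee_pos: [475.6, -208.4, 187.6]
eef_rot: [[0.363, 0.932, 0.0], [0.932, -0.363, -0.001], [-0.001, 0.0, -1.0]]
wrist_force: [-0.8, -0.5, 6.5]
grip_width: 27.2
grip_force: 101.2
```

```bash
python3 f.py
```

```text
t 12.58 pos [ 475.579 -208.402  187.581] az -21.21 z [ 0.    -0.001 -1.   ] F [-0.374 -1.211  6.598] M [-0.374  0.183  0.064] q6 -6.5 gf 101.15534705109894
```

Request:
play_rows(
  motion="0 0 0.0005 0 0 0.2 1;0 0 0.001 0 0 0.4 1;0 0 0.0015 0 0 0.6 1;0 0 0.002 0 0 0.8 1;0 0 0.0025 0 0 1 1",
)

```text
time_s: 13.0
ee_pos: [475.7, -208.3, 187.0]
eef_rot: [[0.783, 0.622, 0.001], [0.622, -0.783, -0.001], [-0.0, 0.001, -1.0]]
wrist_force: [0.9, -0.8, 8.6]
grip_width: 27.0
grip_force: 101.5
```

```bash
python3 f.py
```

```text
t 13.25 pos [ 475.685 -208.386  187.012] az -51.22 z [ 0.001 -0.001 -1.   ] F [-0.166 -1.405  7.658] M [-0.276  0.048 -0.002] q6 23.6 gf 100.6882538460195
```

Request:
play_rows(
  motion="0 0 0.0003 0 0 0.2 1;0 0 0.0007 0 0 0.4 1;0 0 0.001 0 0 0.6 1;0 0 0.0015 0 0 0.8 1;0 0 0.002 0 0 1 1",
)

```text
time_s: 13.67
ee_pos: [475.8, -208.4, 186.5]
eef_rot: [[0.989, 0.148, 0.001], [0.148, -0.989, -0.001], [0.001, 0.001, -1.0]]
wrist_force: [0.4, -0.4, 7.8]
grip_width: 26.9
grip_force: 101.5
```

```bash
python3 f.py
```

```text
t 13.92 pos [ 475.787 -208.364  186.527] az -81.23 z [ 0.001 -0.001 -1.   ] F [ 0.689 -0.925  6.936] M [-0.29  -0.127  0.017] q6 53.6 gf 100.61508469283581
```

Request:
play_rows(
  motion="0 0 0.0003 0 0 0.15 1;0 0 0.0007 0 0 0.3 1;0 0 0.001 0 0 0.44 1;0 0 0.001 0 0 0.44 1",
)

```text
time_s: 14.25
ee_pos: [475.8, -208.4, 186.3]
eef_rot: [[0.997, -0.082, 0.001], [-0.082, -0.997, -0.001], [0.001, 0.001, -1.0]]
wrist_force: [1.0, -0.7, 7.4]
grip_width: 26.8
grip_force: 100.9
```

```bash
python3 f.py
```

```text
t 14.5 pos [ 475.844 -208.381  186.326] az -94.42 z [ 0.001 -0.001 -1.   ] F [ 0.722 -0.989  7.118] M [-0.299 -0.207 -0.021] q6 66.7 gf 100.73397492058575
```

Request:
play_rows(
  motion="0 0.0004 -0.0015 0 0 0 1;0 0.0008 -0.003 0 0 -0.05 1;0 0.0008 -0.003 0 0 -0.1 1;0 0.0008 -0.003 0 0 -0.1 1",
)

```text
time_s: 14.83
ee_pos: [475.5, -208.4, 186.5]
eef_rot: [[1.0, -0.024, -0.0], [-0.024, -1.0, -0.0], [-0.0, 0.0, -1.0]]
wrist_force: [1.3, 0.3, 3.0]
grip_width: 27.1
grip_force: 100.1
```

```bash
python3 f.py
```

```text
t 15.08 pos [ 475.46  -208.354  186.444] az -91.45 z [-0. -0. -1.] F [ 1.567 -1.482  4.298] M [-0.363 -0.382  0.038] q6 63.8 gf 100.27341158129275
```

Request:
play_rows(
  motion="0.0012 0.001 0 0 0 0 1;0.0014 0.001 -0.002 0 0 0 1;0.0016 0.001 -0.004 0 0 0 1;0.0016 0.001 -0.006 0 0 0 1",
)

```text
time_s: 15.42
ee_pos: [475.4, -208.3, 187.0]
eef_rot: [[1.0, -0.025, -0.002], [-0.025, -1.0, 0.001], [-0.002, -0.001, -1.0]]
wrist_force: [3.2, -1.2, -5.5]
grip_width: 26.5
grip_force: 99.8
```

```bash
python3 f.py
```

```text
t 15.67 pos [ 475.487 -208.37   187.339] az -91.42 z [-0.002  0.001 -1.   ] F [ 1.815 -0.325 -4.771] M [-0.198 -0.526  0.03 ] q6 63.7 gf 99.50523759238422
```

Request:
play_rows(
  motion="0.0012 0 0 0 0 0 1;0.0012 0 0 0 0 0 1",
)

```text
time_s: 15.83
ee_pos: [475.8, -208.4, 187.6]
eef_rot: [[1.0, -0.025, -0.002], [-0.025, -1.0, 0.001], [-0.002, -0.0, -1.0]]
wrist_force: [1.1, -0.4, -4.0]
grip_width: 27.0
grip_force: 99.5
```

```bash
python3 f.py
```

```text
t 16.08 pos [ 475.898 -208.459  187.705] az -91.42 z [-0.001  0.    -1.   ] F [ 0.568 -0.698 -3.741] M [-0.053 -0.197  0.006] q6 63.7 gf 99.51712908223271
```

Request:
play_rows(
  motion="0.0004 0.0006 -0.003 0 0 0 1;0.0004 0.0006 -0.006 0 0 0 1;0.0004 0.0006 -0.006 0 0 0 1",
)

```text
time_s: 16.33
ee_pos: [476.1, -208.6, 189.4]
eef_rot: [[1.0, -0.025, -0.001], [-0.025, -1.0, 0.0], [-0.001, -0.0, -1.0]]
wrist_force: [-0.5, 0.9, -3.0]
grip_width: 27.2
grip_force: 99.6
```

```bash
python3 f.py
```

```text
t 16.58 pos [ 476.046 -208.627  189.24 ] az -91.42 z [-0.001  0.    -1.   ] F [ 0.464  0.054 -2.871] M [ 0.051 -0.034  0.022] q6 63.7 gf 99.5907275006175
```

Request:
play_rows(
  motion="0 0 -0.008 0 0 0 1;0 0 -0.016 0 0 0 1;0 0 -0.024 0 0 0 1;0 0 -0.032 0 0 0 1;0 0 -0.04 0 0 0 1",
)

```text
time_s: 17.0
ee_pos: [476.1, -208.7, 199.5]
eef_rot: [[1.0, -0.025, -0.001], [-0.025, -1.0, 0.0], [-0.001, -0.0, -1.0]]
wrist_force: [0.4, -0.4, -3.8]
grip_width: 26.8
grip_force: 99.6
```

Request:
play_rows(
  motion="0 0 -0.02 0 0 0 1;0 0 -0.1 0 0 0 1;0 0 -0.2 0 0 0 1;0 0 -0.3 0 0 0 1;0 0 -0.37 0 0 0 1",
)

```text
time_s: 17.42
ee_pos: [476.3, -208.7, 294.4]
eef_rot: [[1.0, -0.025, 0.001], [-0.025, -1.0, -0.001], [0.001, 0.001, -1.0]]
wrist_force: [0.5, -0.7, -2.5]
grip_width: 27.1
grip_force: 99.7
```

```bash
python3 f.py; python3 d.py 568.1 364.4 290 28;python3 - <<'E'
from h import *
s=cam("scene")
g=s["img"].astype(int).sum(2)//3; print(g[206:222,243:262])
E
```

```text
t 17.67 pos [ 475.799 -208.481  290.298] az -91.42 z [-0.003  0.001 -1.   ] F [-0.073  0.465 -2.602] M [ 0.006 -0.02   0.013] q6 63.7 gf 99.76433537900448
t 17.67 pos [ 475.8 -208.5  290.3] az -91.42 q [-27.7  11.1  86.9  -0.   82.2  63.7] F [-0.77  0.53 -3.44] M [-0.003 -0.014 -0.032] w 27.4 gf 99.8
shift [ 0.3123 -2.3     0.0029] turn [-0.0071  0.0011 -3.9807]
[[176 178 184 184 183 186 191 194 195 197 199 206 209 209 207 204 200 197
  198]
 [201 205 207 207 207 207 208 209 211 209 210 213 215 215 215 214 212 206
  206]
 [208 211 212 213 212 212 212 213 212 211 211 211 212 214 215 214 211 208
  206]
 [207 210 212 212 212 210 211 213 212 211 211 211 212 213 214 214 211 207
  205]
 [204 205 207 210 210 210 211 212 212 212 212 212 212 214 214 214 212 207
  205]
 [202 198 199 205 209 211 213 215 216 216 214 212 213 214 214 215 213 208
  204]
 [201 197 194 203 213 218 220 221 223 224 221 217 215 214 215 215 214 209
  206]
 [202 200 195 206 221 223 218 217 214 217 221 222 219 215 215 214 213 209
  205]
 [201 199 197 213 226 215 187 167 158 165 188 211 215 207 203 203 204 200
  199]
 [192 190 195 212 221 194 144 117 110 109 135 169 178 173 169 167 168 170
  177]
 [161 159 168 187 191 160 113  93  89  82  84 105 119 123 123 121 121 126
  141]
 [121 121 132 145 147 121  85  69  66  61  55  67  85 100 106 106 105 105
  114]
 [105 107 114 126 127 106  72  58  55  53  50  63  86 102 106 106 106 105
  105]
 [106 105 117 136 144 119  77  59  56  53  53  67  94 107 107 107 106 106
  104]
 [106 112 139 173 179 143  87  58  57  53  53  74 103 110 102  99 103 107
  106]
 [105 125 172 209 204 152  86  57  56  53  55  78 109 113  95  85  91  98
  106]]
```

Request:
play_rows(
  motion="0.012 -0.09 0 0 0 -0.13 1;0.033 -0.24 0 0 0 -0.26 1;0.055 -0.41 0 0 0 -0.4 1;0.08 -0.58 0 0 0 -0.53 1;0.104 -0.73 0 0 0 -0.66 1",
)

```text
time_s: 18.13
ee_pos: [506.2, -25.0, 290.5]
eef_rot: [[0.948, 0.318, -0.003], [0.318, -0.948, 0.001], [-0.003, -0.001, -1.0]]
wrist_force: [1.1, -1.3, -3.9]
grip_width: 27.2
grip_force: 99.7
```

Request:
play_rows(
  motion="0.07 -0.14 0 0 0 -0.13 1;0.14 -0.28 0 0 0 -0.26 1;0.21 -0.41 0 0 0 -0.4 1;0.28 -0.55 0 0 0 -0.53 1;0.36 -0.69 0 0 0 -0.66 1",
)

```text
time_s: 18.55
ee_pos: [537.2, 167.1, 290.4]
eef_rot: [[0.784, 0.621, -0.003], [0.621, -0.784, -0.0], [-0.003, -0.002, -1.0]]
wrist_force: [1.6, -0.6, -2.6]
grip_width: 26.9
grip_force: 99.7
```

Request:
play_rows(
  motion="0.11 -0.1 0 0 0 -0.13 1;0.22 -0.2 0 0 0 -0.26 1;0.34 -0.31 0 0 0 -0.4 1;0.46 -0.42 0 0 0 -0.53 1;0.56 -0.51 0 0 0 -0.66 1",
)

```text
time_s: 18.97
ee_pos: [568.4, 354.6, 289.8]
eef_rot: [[0.527, 0.85, -0.003], [0.85, -0.527, -0.001], [-0.002, -0.002, -1.0]]
wrist_force: [0.8, -0.1, -2.2]
grip_width: 26.9
grip_force: 99.7
```

Request:
play_rows(
  motion="0 0 0 0 0 0 1;0 0 0 0 0 0 1;0 0 0 0 0 0 1;0 0 0 0 0 0 1;0 0 0 0 0 0 1",
)

```text
time_s: 19.38
ee_pos: [569.1, 350.9, 291.9]
eef_rot: [[0.532, 0.847, -0.001], [0.847, -0.532, 0.0], [-0.0, -0.001, -1.0]]
wrist_force: [-0.2, 0.4, -2.6]
grip_width: 27.1
grip_force: 99.9
```

```bash
python3 f.py; python3 d.py 568.1 364.4 155 -32;python3 - <<'E'
from h import *
t=cam("top"); cv2.imwrite("pics/top9.png",t["img"][:,:,::-1])
for f in("top0","top9"):
    c=cv2.imread(f"pics/{f}.png"); g=cv2.cvtColor(c,cv2.COLOR_BGR2GRAY);u,v=410,286
    K=12;p=cv2.resize(g[v-14:v+14,u-14:u+14],None,fx=K,fy=K,interpolation=cv2.INTER_CUBIC)
    for th in(200,225):
        n,l,st,ce=cv2.connectedComponentsWithStats((p>th).astype(np.uint8)); i=l[14*K,14*K]; print(f,th,(ce[i]/K+[u-14.5,v-14.5]).round(2),st[i,4]/K/K,atz(t,*(ce[i]/K+[u-14.5,v-14.5]),103).round(1))
a,b=[crop({"img":cv2.imread(f"pics/{f}.png")[:,:,::-1]},390,267,36,36,400,400) for f in("top0","top9")]
cv2.imwrite("pics/c8.png",np.hstack([a,b]))
E
```

```text
t 19.63 pos [569.019 351.589 292.042] az -32.05 z [-0.001  0.    -1.   ] F [ 0.095 -0.093 -2.791] M [-0.008  0.005  0.001] q6 60.6 gf 99.86761903390288
t 19.63 pos [569.  351.6 292. ] az -32.05 q [28.6 31.4 59.3  0.  89.3 60.6] F [-0.3  -0.15 -2.04] M [ 0.02   0.028 -0.061] w 27.3 gf 99.9
shift [ 0.0415 -0.0298  0.5482] turn [-0.0017  0.0001 -0.0018]
top0 200 [410.73 285.69] 125.7013888888889 [ 475.1 -207.3  103. ]
top0 225 [410.86 285.72] 109.8125 [ 475.1 -207.5  103. ]
top9 200 [410.98 285.46] 122.52777777777777 [ 475.7 -207.8  103. ]
top9 225 [411.08 285.46] 107.43055555555556 [ 475.6 -208.1  103. ]
```

View pics/c8.png

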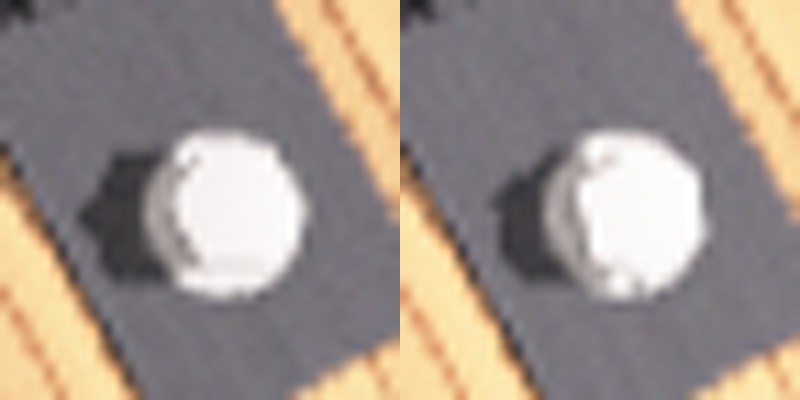

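The head has turned: the shadow now shows a flat to the left where it had a corner, and it sits slightly lower. Its centre moved only about 0.8 mm, so I need to check that it is upright against the plate's midline.

```bash
python3 - <<'E'
from h import *
t=cam("top"); img=t["img"].astype(float)
d=img[:,:,0]-img[:,:,2]  # wood minus plate (red-blue)
th=np.radians(27.85)
for it in range(2):
    a=np.array([np.cos(th),np.sin(th)]);n=np.array([-a[1],a[0]]); c0=np.array([475.5,-209.])
    res={}
    for sg in(1,-1):
        pts=[]
        for s in np.arange(-35,180,4.):
            o=np.arange(18,46,.25); X=np.array([[*(c0+a*s+n*sg*k),76.] for k in o])
            q=proj(t,X).astype(np.float32); v=cv2.remap(d.astype(np.float32),q[:,0].copy(),q[:,1].copy(),cv2.INTER_LINEAR).ravel()
            lo,hi=v[:20].mean(),v[-12:].mean()
            if hi-lo<25: continue
            k=np.argmax(v>(lo+hi)/2); pts.append((s,sg*o[k]))
        P=np.array(pts); m=np.median(P[:,1]);P=P[abs(P[:,1]-m)<3]; f=np.polyfit(P[:,0],P[:,1],1); res[sg]=f; print(sg,len(P),f,np.std(P[:,1]-np.polyval(f,P[:,0])).round(2))
    th+=np.arctan((res[1][0]+res[-1][0])/2)
mid=(res[1][1]+res[-1][1])/2; print("yaw",np.degrees(th),"mid offset n",mid,"width",res[1][1]-res[-1][1])
for nm,(u,v),z in(("loose",(411.0,285.46),101.5),("home",(380.25,231.5),86)):
    X=atz(t,u,v,z)[:2]; r=X-c0; print(nm,X,"along",r@a,"perp",r@n-mid)
# end edges of plate along a
for lab,rng in(("-x",np.arange(-70,-20,.25)),("+x",np.arange(150,200,.25))):
    es=[]
    for k in np.arange(-24,25,4.):
        X=np.array([[*(c0+a*s+n*(mid+k)),76.] for s in rng]);q=proj(t,X).astype(np.float32)
        v=cv2.remap(d.astype(np.float32),q[:,0].copy(),q[:,1].copy(),cv2.INTER_LINEAR).ravel()
        es.append(rng[np.argmin(np.abs(v-(v[:20].mean()+v[-20:].mean())/2))])
    print(lab,np.median(es),np.std(es))
E
```

```text
1 54 [-9.42443301e-03  3.31876533e+01] 0.2
-1 54 [-1.34886602e-02 -3.08015644e+01] 0.29
1 54 [1.33171336e-03 3.31508187e+01] 0.23
-1 54 [-1.84629312e-03 -3.07716910e+01] 0.3
yaw 27.1788753245219 mid offset n 1.1895638777714197 width 63.922509688075706
loose [ 475.65387021 -208.15139063] along 0.5246760171956906 perp -0.5050721110063908
home [ 599.88537053 -146.21302841] along 139.33029164892395 perp -2.186576219533218
-x -39.25 0.2664693550105965
+x 179.0 0.30162282964150233
```

```bash
cat > rim.py <<'E'
from h import *
from scipy.optimize import least_squares
np.set_printoptions(precision=2,suppress=True,linewidth=220)
t=cam("top")
def fit(gray,u0,v0,th,lab,a0,a1,zb):
    E=[]
    for a in np.radians(np.arange(a0,a1,6)):
        r=np.arange(3,11,.05); q=np.c_[u0+r*np.cos(a),v0-r*np.sin(a)].astype(np.float32)
        v=cv2.remap(gray,q[:,0].copy(),q[:,1].copy(),cv2.INTER_LINEAR).ravel()
        k=np.where(v>th)[0]
        if len(k): E.append(q[k[-1]])
    E=np.array(E); f=least_squares(lambda p:np.hypot(E[:,0]-p[0],E[:,1]-p[1])-p[2],[u0,v0,7],loss="soft_l1",f_scale=.2)
    print(lab,th,"c",f.x,"rms",np.sqrt(np.mean(f.fun**2)),"world",atz(t,f.x[0],f.x[1],zb),"r mm",f.x[2]/.442)
if __name__=="__main__":
    now=cv2.cvtColor(t["img"],cv2.COLOR_RGB2GRAY).astype(np.float32); old=cv2.imread("pics/top0.png",0).astype(np.float32)
    for th in(120,140):
        for lab,g in(("old",old),("now",now)):
            fit(g,409.8,286,th,"loose-"+lab,100,262,78)   # image-left half
            fit(g,380,231.6,th,"home-"+lab,100,262,78); fit(g,380,231.6,th,"home-full",0,360,82)
    print(now[276:298,400:423].astype(int))
    print(now[221:243,369:392].astype(int))
E
python3 rim.py
```

```text
loose-old 120 c [412.4  285.71   9.64] rms 0.259695990048295 world [ 475.05 -215.57   78.  ] r mm 21.80656629047513
home-old 120 c [380.82 231.64   8.41] rms 0.27952238639173405 world [ 600.5  -148.46   78.  ] r mm 19.018428297299426
home-full 120 c [379.76 231.82   7.72] rms 0.37108432880711656 world [ 599.66 -145.53   82.  ] r mm 17.467780752025458
loose-now 120 c [419.9  286.64  17.2 ] rms 1.1187200638597974 world [ 472.51 -232.49   78.  ] r mm 38.905909736140224
home-now 120 c [384.31 231.28  11.87] rms 0.9346988124673746 world [ 601.11 -156.49   78.  ] r mm 26.862878868020044
home-full 120 c [381.57 231.08   9.48] rms 1.196920882240386 world [ 601.25 -149.74   82.  ] r mm 21.439683361307484
loose-old 140 c [412.03 285.71   8.9 ] rms 0.2858827091182342 world [ 475.06 -214.71   78.  ] r mm 20.135059044861034
home-old 140 c [380.45 231.55   7.63] rms 0.405496288709669 world [ 600.73 -147.62   78.  ] r mm 17.25291974569676
home-full 140 c [379.83 231.83   7.19] rms 0.4397638054958128 world [ 599.63 -145.7    82.  ] r mm 16.26581235829426
loose-now 140 c [411.68 285.56   8.63] rms 0.
[... 3788 characters left out ...]
1 248 241 147 119 120 120 122 125]
 [119 117 116 117  71 147 162 141 230 238 240 242 242 246 248 248 209 117 115 116 120 119 124]
 [114 120 119 119  92 116 151 141 160 188 196 202 224 228 236 233 149 118 116 122 116 116 120]
 [120 120 119 116 119 118 124 137 156 197 198 198 216 213 197 147 121 117 118 117 122 118 119]
 [115 116 119 121 117 120 118  92 133 202 201 198 165 156 117 117 122 120 114 117 119 117 117]
 [112 116 117 121 123 119 119 116 119 117 118 117 120 120 117 120 118 122 120 117 117 118 120]
 [118 117 119 116 116 123 117 120 115 124 117 118 121 122 122 117 117 119 119 116 116 120 119]
 [108 116 117 118 121 122 122 118 117 118 114 122 118 121 120 118 116 118 121 118 116 119 115]]
```

```bash
cat > rim2.py <<'E'
from rim import *
def edges(g,u0,v0,a0,a1):
    E=[]
    for a in np.radians(np.arange(a0,a1,5)):
        r=np.arange(4.5,11,.05); q=np.c_[u0+r*np.cos(a),v0-r*np.sin(a)].astype(np.float32)
        v=cv2.remap(g,q[:,0].copy(),q[:,1].copy(),cv2.INTER_LINEAR).ravel()
        bg=np.median(v[(r>8.6)&(r<9.6)]); k=np.where(v>(bg+162)/2)[0]
        if len(k): E.append(q[k[-1]])
    return np.array(E)
def cen(g,u0,v0,a0,a1,R):
    E=edges(g,u0,v0,a0,a1); f=least_squares(lambda p:np.hypot(E[:,0]-p[0],E[:,1]-p[1])-R,[u0,v0],loss="soft_l1",f_scale=.15); return f.x,np.sqrt(np.mean(f.fun**2))
def face(g,u,v):
    K=12;p=cv2.resize(g.clip(0,255).astype(np.uint8)[v-14:v+14,u-14:u+14],None,fx=K,fy=K,interpolation=cv2.INTER_CUBIC)
    n,l,st,ce=cv2.connectedComponentsWithStats((p>225).astype(np.uint8)); i=l[14*K,14*K]; return ce[i]/K+[u-14.5,v-14.5]
if __name__=="__main__":
    gs=[cv2.cvtColor(cam("top")["img"],cv2.COLOR_RGB2GRAY).astype(np.float32) for _ in range(2)]+[cv2.imread("pics/top0.png",0).astype(np.float32)]
    a=np.array([np.cos(np.radians(27.2)),np.sin(np.radians(27.2))])
    for g in gs[1:]:
        for R in(7.2,7.6):
            L,e1=cen(g,410.2,286,95,260,R); H,e2=cen(g,380,231.9,95,260,R)
            l,h=atz(t,*L,78)[:2],atz(t,*H,78)[:2]
            fl,fh=atz(t,*face(g,410,286),102)[:2],atz(t,*face(g,380,232),88)[:2]
            print("R",R,"lboss",l,e1,"hboss",h,e2,"dist",np.linalg.norm(h-l),"home face-boss",fh-h,"loose face-boss",fl-l,"face",fl)
E
python3 rim2.py
```

```text
R 7.2 lboss [ 476.03 -209.28] 0.6570573242801058 hboss [ 600.89 -145.83] 0.6818752395849859 dist 140.05418009973482 home face-boss [-0.81 -0.41] loose face-boss [-0.39  1.03] face [ 475.64 -208.25]
R 7.6 lboss [ 475.77 -210.3 ] 0.594275106587893 hboss [ 600.61 -146.95] 0.6643458632668844 dist 139.99608955935736 home face-boss [-0.53  0.71] loose face-boss [-0.12  2.06] face [ 475.64 -208.25]
R 7.2 lboss [ 475.68 -209.41] 0.4491540221143734 hboss [ 600.94 -146.05] 0.3725718741949736 dist 140.36822284001624 home face-boss [-0.83 -0.15] loose face-boss [-0.58  1.67] face [ 475.1  -207.73]
R 7.6 lboss [ 475.4  -210.39] 0.3157907836212266 hboss [ 600.65 -147.16] 0.33137811418634444 dist 140.3062624456703 home face-boss [-0.54  0.96] loose face-boss [-0.3   2.66] face [ 475.1  -207.73]
```

The measurement settles it. The bosses are 140.0 mm apart as given, and the loose head still sits about 1.5 mm (3.4°) off its hole towards +y. So the turn was made out of square. I'll mend it: reseat, pull the screw upright, check, back off the quarter turn and redo it square.

Request:
play_rows(
  motion="-0.08 0.033 0 0 0 0 1;-0.22 0.09 0 0 0 0 1;-0.37 0.155 0 0 0 0 1;-0.52 0.215 0 0 0 0 1;-0.67 0.278 0 0 0 0 1",
)

```text
time_s: 20.35
ee_pos: [538.2, 171.6, 291.7]
eef_rot: [[0.53, 0.848, -0.001], [0.848, -0.53, 0.0], [-0.0, -0.001, -1.0]]
wrist_force: [1.5, -0.7, -2.7]
grip_width: 27.2
grip_force: 99.8
```

Request:
play_rows(
  motion="-0.15 0.062 0 0 0 0 1;-0.3 0.124 0 0 0 0 1;-0.45 0.186 0 0 0 0 1;-0.6 0.248 0 0 0 0 1;-0.727 0.302 0 0 0 0 1",
)

```text
time_s: 20.77
ee_pos: [505.9, -23.3, 292.1]
eef_rot: [[0.531, 0.848, -0.0], [0.848, -0.531, -0.0], [-0.0, -0.0, -1.0]]
wrist_force: [0.8, 0.2, -3.2]
grip_width: 26.9
grip_force: 99.9
```

Request:
play_rows(
  motion="-0.15 0.062 0 0 0 0 1;-0.3 0.124 0 0 0 0 1;-0.45 0.186 0 0 0 0 1;-0.6 0.25 0 0 0 0 1;-0.7 0.291 0 0 0 0 1",
)

```text
time_s: 21.18
ee_pos: [474.6, -211.0, 291.9]
eef_rot: [[0.531, 0.847, -0.001], [0.847, -0.531, -0.0], [-0.001, -0.0, -1.0]]
wrist_force: [0.4, 0.0, -3.0]
grip_width: 27.2
grip_force: 100.0
```

Request:
play_rows(
  motion="0 0 0.1 0 0 0 1;0 0 0.25 0 0 0 1;0 0 0.3 0 0 0 1;0 0 0.3 0 0 0 1;0 0 0.3 0 0 0 1",
)

```text
time_s: 21.6
ee_pos: [475.6, -208.0, 217.2]
eef_rot: [[0.53, 0.848, -0.001], [0.848, -0.53, 0.0], [-0.0, -0.001, -1.0]]
wrist_force: [-0.2, -0.2, -3.6]
grip_width: 27.0
grip_force: 99.8
```

```bash
python3 f.py; python3 d.py 475.5 -208.4 203 -31.7
```

```text
t 21.85 pos [ 475.96  -208.045  218.019] az -32.01 z [ 0.001 -0.001 -1.   ] F [-0.245  0.077 -3.094] M [ 0.023 -0.005 -0.002] q6 4.4 gf 99.80912748724222
t 21.85 pos [ 476. -208.  218.] az -32.01 q [-27.6  13.9  93.1  -0.   72.9   4.4] F [-0.49  0.26 -3.55] M [-0.006  0.029 -0.007] w 27.4 gf 99.8
shift [-0.0022 -0.0009  0.0601] turn [ 0.0021  0.0004 -0.0102]
```

Request:
play_rows(
  motion="-0.002 -0.001 0.03 0.002 0 -0.01 1;-0.002 -0.001 0.06 0.002 0 -0.01 1;-0.002 -0.001 0.072 0.002 0 -0.01 1;-0.002 -0.001 0.08 0.002 0 -0.01 1;-0.002 -0.001 0.08 0.002 0 -0.01 1",
)

```text
time_s: 22.27
ee_pos: [475.0, -208.2, 196.2]
eef_rot: [[0.526, 0.851, -0.002], [0.851, -0.526, 0.001], [-0.0, -0.003, -1.0]]
wrist_force: [0.3, -1.2, -3.7]
grip_width: 27.0
grip_force: 100.3
```

Request:
play_rows(
  motion="0 0 0.004 0 0 0 1;0 0 0.008 0 0 0 1;0 0 0.012 0 0 0 1;0 0 0.012 0 0 0 1;0 0 0.012 0 0 0 1",
)

```text
time_s: 22.68
ee_pos: [475.1, -208.3, 193.8]
eef_rot: [[0.526, 0.851, -0.002], [0.851, -0.526, 0.001], [-0.0, -0.002, -1.0]]
wrist_force: [1.5, -1.2, -3.1]
grip_width: 27.1
grip_force: 100.1
```

```bash
python3 f.py
```

```text
t 22.93 pos [ 475.049 -208.283  193.754] az -31.72 z [-0.002  0.001 -1.   ] F [ 1.317 -0.821 -3.431] M [-0.289 -0.388  0.016] q6 4.0 gf 100.03836683928967
```

Request:
play_rows(
  motion="0 0 0.004 0 0 0 1;0 0 0.008 0 0 0 1;0 0 0.012 0 0 0 1;0 0 0.016 0 0 0 1;0 0 0.016 0 0 0 1",
)

```text
time_s: 23.35
ee_pos: [475.0, -208.3, 189.6]
eef_rot: [[0.526, 0.851, -0.002], [0.851, -0.526, 0.001], [-0.0, -0.002, -1.0]]
wrist_force: [2.4, -1.2, -2.4]
grip_width: 27.0
grip_force: 100.3
```

Request:
play_rows(
  motion="0 0 0.003 0 0 0 1;0 0 0.006 0 0 0 1;0 0 0.006 0 0 0 1",
)

```text
time_s: 23.6
ee_pos: [475.0, -208.3, 188.1]
eef_rot: [[0.526, 0.851, -0.002], [0.851, -0.526, 0.001], [-0.0, -0.002, -1.0]]
wrist_force: [3.2, -1.2, -2.6]
grip_width: 26.9
grip_force: 100.3
```

```bash
python3 f.py; python3 d.py 474.8 -209.8 188 -31.7
```

```text
t 23.85 pos [ 474.973 -208.258  188.175] az -31.72 z [-0.002  0.001 -1.   ] F [ 2.217 -1.662 -2.185] M [-0.472 -0.601  0.03 ] q6 4.0 gf 100.2174714859575
t 23.85 pos [ 475.  -208.3  188.2] az -31.72 q [-27.7  15.6  95.2  -0.   69.4   4. ] F [ 2.64 -1.21 -2.39] M [-0.443 -0.593  0.021] w 26.9 gf 100.2
shift [-0.0056  0.0027  0.0007] turn [-0.0042  0.0007 -0.0007]
```

```bash
python3 d.py 475.3 -209.6 188 -31.7 | tail -1;  python3 d.py 475.3 -210.6 188 -31.7 | tail -1
```

```text
shift [-0.0039  0.0039  0.0007] turn [-0.0042  0.0007 -0.0007]
shift [-0.0073  0.006   0.0007] turn [-0.0042  0.0007 -0.0007]
```

Request:
play_rows(
  motion="-0.002 0.002 0 -0.004 0 0 1;-0.004 0.004 0 -0.004 0 0 1;-0.004 0.004 0 -0.004 0 0 1",
)

```text
time_s: 24.1
ee_pos: [475.1, -209.3, 188.0]
eef_rot: [[0.526, 0.851, -0.001], [0.851, -0.526, 0.001], [0.0, -0.001, -1.0]]
wrist_force: [1.1, 1.0, -2.3]
grip_width: 26.9
grip_force: 100.2
```

```bash
python3 f.py
```

```text
t 24.35 pos [ 475.173 -209.41   188.04 ] az -31.72 z [-0.001  0.    -1.   ] F [-0.019  1.427 -3.308] M [ 0.494 -0.085  0.007] q6 3.9 gf 100.02376503311098
```

Request:
play_rows(
  motion="-0.0017 0.001 0 0 0 0 1;-0.0034 0.002 0 0 0 0 1;-0.0034 0.002 0 0 0 0 1",
)

```text
time_s: 24.6
ee_pos: [475.2, -210.4, 188.1]
eef_rot: [[0.526, 0.851, -0.001], [0.851, -0.526, 0.0], [0.0, -0.001, -1.0]]
wrist_force: [0.6, 4.2, -2.5]
grip_width: 27.1
grip_force: 100.1
```

```bash
python3 f.py
```

```text
t 24.85 pos [ 475.265 -210.484  188.187] az -31.72 z [-0. -0. -1.] F [-0.014  4.67  -3.303] M [1.155 0.005 0.064] q6 3.8 gf 100.1115445420146
```

Request:
play_rows(
  motion="0 0 0.002 0 0 0 1;0 0 0.005 0 0 0 1;0 0 0.005 0 0 0 1",
)

```text
time_s: 25.1
ee_pos: [475.4, -210.6, 187.1]
eef_rot: [[0.526, 0.851, 0.0], [0.851, -0.526, -0.0], [-0.0, 0.0, -1.0]]
wrist_force: [0.6, 4.9, -0.1]
grip_width: 26.8
grip_force: 100.4
```

```bash
python3 f.py
```

```text
t 25.35 pos [ 475.381 -210.592  187.081] az -31.72 z [ 0. -0. -1.] F [0.031 4.309 0.055] M [ 1.284 -0.067  0.039] q6 3.8 gf 100.40375836193562
```

Request:
play_rows(
  motion="0 0 0.002 0 0 0 1;0 0 0.004 0 0 0 1;0 0 0.004 0 0 0 1",
)

```text
time_s: 25.6
ee_pos: [475.5, -210.7, 186.6]
eef_rot: [[0.526, 0.851, 0.001], [0.851, -0.526, -0.001], [-0.0, 0.001, -1.0]]
wrist_force: [-1.2, 5.8, 5.7]
grip_width: 27.2
grip_force: 101.1
```

```bash
python3 f.py
```

```text
t 25.85 pos [ 475.455 -210.63   186.561] az -31.72 z [ 0.001 -0.001 -1.   ] F [-0.917  5.825  5.82 ] M [1.577 0.248 0.018] q6 3.8 gf 101.10658418387175
```

Request:
play_rows(
  motion="0.0015 -0.0009 0 0 0 0 1;0.003 -0.0019 0 0 0 0 1;0.003 -0.0019 0 0 0 0 1",
)

```text
time_s: 26.1
ee_pos: [475.5, -210.0, 186.6]
eef_rot: [[0.526, 0.851, 0.001], [0.851, -0.526, -0.001], [-0.001, 0.001, -1.0]]
wrist_force: [-0.2, 3.0, 6.0]
grip_width: 27.1
grip_force: 100.8
```

```bash
python3 f.py
```

```text
t 26.35 pos [ 475.515 -210.028  186.562] az -31.72 z [ 0.001 -0.001 -1.   ] F [-0.268  3.015  5.848] M [0.932 0.135 0.02 ] q6 3.9 gf 100.78634519129992
```

Request:
play_rows(
  motion="0.0004 0 -0.004 0 0 0 1;0.0004 0 -0.008 0 0 0 1;0.0004 0 -0.008 0 0 0 1",
)

```text
time_s: 26.6
ee_pos: [475.3, -209.8, 187.7]
eef_rot: [[0.526, 0.851, -0.001], [0.851, -0.526, -0.0], [-0.001, -0.0, -1.0]]
wrist_force: [2.0, 2.1, -4.0]
grip_width: 27.3
grip_force: 99.8
```

```bash
python3 f.py
```

```text
t 26.85 pos [ 475.27  -209.699  187.776] az -31.72 z [-0. -0. -1.] F [ 1.201  0.779 -3.699] M [ 0.345 -0.279  0.014] q6 3.9 gf 99.89334418438375
```

Request:
play_rows(
  motion="0.0012 0.0004 0 0 0 0 1;0.0012 0.0004 -0.005 0 0 0 1;0.0012 0.0004 -0.01 0 0 0 1;0.0012 0.0004 -0.02 0 0 0 1;0.0012 0.0004 -0.04 0 0 0 1",
)

```text
time_s: 27.27
ee_pos: [475.4, -209.4, 198.0]
eef_rot: [[0.526, 0.851, -0.001], [0.851, -0.526, -0.0], [-0.001, -0.001, -1.0]]
wrist_force: [-0.4, 0.6, -3.4]
grip_width: 27.3
grip_force: 100.0
```

Request:
play_rows(
  motion="0 0 -0.04 0 0 0 1;0 0 -0.12 0 0 0 1;0 0 -0.22 0 0 0 1;0 0 -0.3 0 0 0 1;0 0 -0.36 0 0 0 1",
)

```text
time_s: 27.68
ee_pos: [475.7, -209.6, 291.1]
eef_rot: [[0.526, 0.851, 0.002], [0.851, -0.526, -0.002], [-0.0, 0.003, -1.0]]
wrist_force: [1.2, -0.2, -3.3]
grip_width: 26.9
grip_force: 100.0
```

Request:
play_rows(
  motion="0.1 -0.06 0 0 0 0 1;0.22 -0.14 0 0 0 0 1;0.36 -0.22 0 0 0 0 1;0.5 -0.31 0 0 0 0 1;0.63 -0.39 0 0 0 0 1",
)

```text
time_s: 28.1
ee_pos: [475.0, -22.3, 289.1]
eef_rot: [[0.526, 0.85, 0.001], [0.85, -0.526, -0.0], [0.0, 0.001, -1.0]]
wrist_force: [1.1, -0.5, -3.0]
grip_width: 27.1
grip_force: 100.1
```

Request:
play_rows(
  motion="0.14 -0.087 0 0 0 0 1;0.28 -0.174 0 0 0 0 1;0.4 -0.248 0 0 0 0 1;0.4 -0.248 0 0 0 0 1;0.4 -0.248 0 0 0 0 1",
)

```text
time_s: 28.52
ee_pos: [475.1, 95.0, 288.8]
eef_rot: [[0.523, 0.852, 0.001], [0.852, -0.523, -0.0], [-0.0, 0.001, -1.0]]
wrist_force: [0.2, 0.0, -2.7]
grip_width: 27.0
grip_force: 100.0
```

```bash
python3 f.py; python3 rim2.py; python3 -c "
from rim2 import *
g=cv2.cvtColor(cam('top')['img'],cv2.COLOR_RGB2GRAY);print(face(g.astype(np.float32),410,286));print(g[277:296,401:421])"
```

```text
t 28.77 pos [475.417  92.514 288.156] az -31.81 z [ 0. -0. -1.] F [-0.066 -0.381 -3.022] M [-0.021  0.007 -0.007] q6 38.5 gf 100.02551875077188
R 7.2 lboss [ 476.38 -208.98] 0.9571355130668674 hboss [ 600.97 -145.69] 0.6825210511229924 dist 139.74252649852974 home face-boss [-0.95 -0.54] loose face-boss [-0.56  0.35] face [ 475.82 -208.63]
R 7.6 lboss [ 476.03 -210.09] 0.9278135112875092 hboss [ 600.67 -146.82] 0.6600629006370788 dist 139.78435698617588 home face-boss [-0.66  0.59] loose face-boss [-0.21  1.46] face [ 475.82 -208.63]
R 7.2 lboss [ 475.68 -209.41] 0.4491540221143734 hboss [ 600.94 -146.05] 0.3725718741949736 dist 140.36822284001624 home face-boss [-0.83 -0.15] loose face-boss [-0.58  1.67] face [ 475.1  -207.73]
R 7.6 lboss [ 475.4  -210.39] 0.3157907836212266 hboss [ 600.65 -147.16] 0.33137811418634444 dist 140.3062624456703 home face-boss [-0.54  0.96] loose face-boss [-0.3   2.66] face [ 475.1  -207.73]
[411.25 285.38]
[[122 121 117 118 122 123 123 120 118 121 126 125 124 126 125 126 125 122 131 165]
 [125 122 121 119 119 122 126 145 142 143 140 125 122 123 126 125
[... 729 characters left out ...]
52 252 252 252 251 222 127 125 129]
 [ 67  73 122 170 166 147 249 250 251 252 252 252 252 252 252 248 208 128 128 126]
 [ 65  72 104 153 164 154 231 246 251 251 252 252 252 252 250 212 130 124 128 125]
 [ 64  65  70 109 161 158 159 207 235 245 251 251 251 248 236 147 123 126 125 127]
 [ 93  69  67  73 124 158 169 172 230 243 247 239 246 231 176 124 124 122 126 127]
 [118  93  94  93 103 139 175 198 248 246 220 198 207 179 122 127 123 124 123 126]
 [120 123 122 123 122 127 155 172 206 201 165 175 123 125 126 128 125 122 124 127]
 [124 122 123 124 122 120 121 124 123 122 120 118 123 124 121 126 123 127 124 125]
 [125 121 123 122 125 123 122 124 126 125 125 121 124 121 125 124 127 126 122 126]]
```

The screw moved only part of the way and is still about 1 mm (≈2.4°) off. I'll go back, drag it a further 1 mm, then hold it there under push.

Request:
play_rows(
  motion="-0.1 0.062 0 0 0 0 1;-0.23 0.142 0 0 0 0 1;-0.37 0.229 0 0 0 0 1;-0.51 0.316 0 0 0 0 1;-0.56 0.346 0 0 0 0 1",
)

```text
time_s: 29.43
ee_pos: [474.9, -75.2, 288.0]
eef_rot: [[0.528, 0.849, -0.0], [0.849, -0.528, -0.001], [-0.001, 0.0, -1.0]]
wrist_force: [0.5, 0.4, -3.1]
grip_width: 26.7
grip_force: 100.1
```

Request:
play_rows(
  motion="-0.13 0.08 0 0 0 0 1;-0.27 0.167 0 0 0 0 1;-0.4 0.248 0 0 0 0 1;-0.468 0.29 0 0 0 0 1;-0.468 0.29 0 0 0 0 1",
)

```text
time_s: 29.85
ee_pos: [474.9, -212.4, 287.5]
eef_rot: [[0.529, 0.848, -0.001], [0.848, -0.529, -0.001], [-0.001, -0.0, -1.0]]
wrist_force: [0.2, 0.2, -3.7]
grip_width: 26.9
grip_force: 100.1
```

Request:
play_rows(
  motion="0 0 0.1 0 0 0 1;0 0 0.25 0 0 0 1;0 0 0.33 0 0 0 1;0 0 0.34 0 0 0 1;0 0 0.34 0 0 0 1",
)

```text
time_s: 30.27
ee_pos: [475.3, -208.5, 202.7]
eef_rot: [[0.526, 0.851, -0.002], [0.851, -0.526, 0.001], [-0.0, -0.002, -1.0]]
wrist_force: [0.2, -0.2, -1.9]
grip_width: 26.7
grip_force: 100.0
```

```bash
python3 f.py; python3 d.py 475.2 -209.4 194 -31.7
```

```text
t 30.52 pos [ 475.966 -208.915  204.51 ] az -31.71 z [ 0.002 -0.001 -1.   ] F [ 0.076  0.062 -2.673] M [ 0.007 -0.    -0.002] q6 4.0 gf 99.99307916499674
t 30.52 pos [ 476.  -208.9  204.5] az -31.71 q [-27.7  14.6  94.1  -0.   71.1   4. ] F [-0.29  0.26 -3.58] M [ 0.016  0.003 -0.015] w 26.8 gf 100.0
shift [-0.0033 -0.0017  0.042 ] turn [ 0.0047  0.0003 -0.0005]
```

Request:
play_rows(
  motion="-0.0033 -0.0017 0.03 0.004 0 0 1;-0.0033 -0.0017 0.038 0.004 0 0 1;-0.0033 -0.0017 0.046 0.004 0 0 1;-0.0033 -0.0017 0.054 0.004 0 0 1;-0.0033 -0.0017 0.062 0.004 0 0 1",
)

```text
time_s: 30.93
ee_pos: [474.9, -209.3, 187.5]
eef_rot: [[0.526, 0.851, -0.001], [0.851, -0.526, 0.001], [-0.0, -0.001, -1.0]]
wrist_force: [3.3, -0.4, -1.3]
grip_width: 26.7
grip_force: 100.4
```

```bash
python3 f.py
```

```text
t 31.18 pos [ 474.664 -209.228  187.383] az -31.72 z [-0.002  0.001 -1.   ] F [ 4.009 -0.786 -2.946] M [-0.217 -0.883  0.022] q6 3.9 gf 100.38215121254325
```

Request:
play_rows(
  motion="-0.002 0.0005 0 0 0 0 1;-0.004 0.001 0 0 0 0 1;-0.006 0.0016 0 0 0 0 1;-0.0081 0.0022 0 0 0 0 1;-0.0081 0.0022 0 0 0 0 1",
)

```text
time_s: 31.6
ee_pos: [474.0, -211.0, 187.5]
eef_rot: [[0.526, 0.851, -0.002], [0.851, -0.526, 0.002], [0.0, -0.003, -1.0]]
wrist_force: [3.1, 3.9, -1.3]
grip_width: 27.3
grip_force: 100.4
```

```bash
python3 f.py
```

```text
t 31.85 pos [ 474.012 -211.039  187.486] az -31.72 z [-0.002  0.001 -1.   ] F [ 2.13   4.047 -1.237] M [ 1.145 -0.702  0.039] q6 3.7 gf 100.3781551681459
```

Request:
play_rows(
  motion="-0.0014 0.0008 0.001 0 0 0 1;-0.0014 0.0008 0.003 0 0 0 1;-0.0014 0.0008 0.005 0 0 0 1;-0.0014 0.0008 0.005 0 0 0 1",
)

```text
time_s: 32.18
ee_pos: [474.2, -211.5, 186.8]
eef_rot: [[0.526, 0.851, -0.001], [0.851, -0.526, 0.001], [0.0, -0.001, -1.0]]
wrist_force: [2.1, 5.8, 3.4]
grip_width: 26.8
grip_force: 100.8
```

```bash
python3 f.py
```

```text
t 32.43 pos [ 474.234 -211.483  186.797] az -31.72 z [-0.001  0.001 -1.   ] F [2.125 5.696 3.79 ] M [ 1.487 -0.607  0.043] q6 3.6 gf 100.81177390180528
```

Request:
play_rows(
  motion="0.002 0 0.001 0 0 0 1;0.0041 -0.0002 0.0015 0 0 0 1;0.0041 -0.0002 0.0015 0 0 0 1",
)

```text
time_s: 32.68
ee_pos: [474.7, -210.8, 186.7]
eef_rot: [[0.526, 0.851, -0.001], [0.851, -0.526, 0.0], [-0.0, -0.001, -1.0]]
wrist_force: [0.1, 3.1, 6.1]
grip_width: 27.0
grip_force: 101.0
```

```bash
python3 f.py
```

```text
t 32.93 pos [ 474.668 -210.872  186.659] az -31.72 z [-0.001  0.    -1.   ] F [0.21  3.963 6.075] M [ 1.104 -0.207  0.041] q6 3.7 gf 101.045165900141
```

Request:
play_rows(
  motion="0.0014 -0.0008 0 0 0 -0.2 1;0.0014 -0.0008 -0.0005 0 0 -0.4 1;0.0014 -0.0008 -0.001 0 0 -0.6 1;0.0014 -0.0008 -0.0015 0 0 -0.8 1;0.0014 -0.0008 -0.0015 0 0 -1 1",
)

```text
time_s: 33.35
ee_pos: [474.8, -210.7, 186.9]
eef_rot: [[0.025, 1.0, -0.001], [1.0, -0.025, -0.0], [-0.0, -0.001, -1.0]]
wrist_force: [1.5, 2.6, 4.7]
grip_width: 26.8
grip_force: 100.1
```

```bash
python3 f.py
```

```text
t 33.6 pos [ 474.709 -210.595  186.867] az -1.97 z [-0.001 -0.    -1.   ] F [1.727 2.247 5.239] M [ 0.652 -0.389 -0.012] q6 -26.0 gf 101.01467284373939
```

Request:
play_rows(
  motion="0 0.0012 -0.0004 0 0 -0.2 1;0 0.0012 -0.0008 0 0 -0.4 1;0 0.0012 -0.0012 0 0 -0.6 1;0 0.0012 -0.0016 0 0 -0.8 1;0 0.0012 -0.002 0 0 -1 1",
)

```text
time_s: 34.02
ee_pos: [475.0, -210.7, 187.3]
eef_rot: [[-0.474, 0.88, -0.001], [0.88, 0.474, -0.0], [0.0, -0.001, -1.0]]
wrist_force: [2.6, 1.3, 5.1]
grip_width: 26.8
grip_force: 100.3
```

```bash
python3 f.py
```

```text
t 34.27 pos [ 474.974 -210.677  187.337] az 28.03 z [-0.001 -0.    -1.   ] F [0.781 1.781 5.608] M [ 0.467 -0.315 -0.062] q6 -56.0 gf 101.07401210814714
```

Request:
play_rows(
  motion="0 0 -0.0004 0 0 -0.2 1;0 0 -0.0008 0 0 -0.4 1;0 0 -0.0012 0 0 -0.6 1;0 0 -0.0016 0 0 -0.8 1;0 0 -0.002 0 0 -1 1",
)

```text
time_s: 34.68
ee_pos: [475.0, -210.7, 187.8]
eef_rot: [[-0.851, 0.525, -0.001], [0.525, 0.851, -0.0], [0.001, -0.001, -1.0]]
wrist_force: [2.0, 0.7, 5.8]
grip_width: 27.2
grip_force: 100.3
```

```bash
python3 f.py
```

```text
t 34.93 pos [ 475.033 -210.695  187.784] az 57.93 z [-0.001 -0.    -1.   ] F [1.494 0.835 5.769] M [ 0.382 -0.461 -0.003] q6 -85.8 gf 101.28906617872417
```

Request:
play_rows(
  motion="0 0 -0.0003 0 0 -0.2 1;0 0 -0.0008 0 0 -0.4 1;0 0 -0.0006 0 0 -0.2 1;0 0 -0.0004 0 0 0 1;0 0 -0.0004 0 0 0.05 1",
)

```text
time_s: 35.35
ee_pos: [474.9, -210.6, 187.9]
eef_rot: [[-0.83, 0.558, -0.002], [0.558, 0.83, -0.0], [0.001, -0.001, -1.0]]
wrist_force: [0.4, 0.8, 6.1]
grip_width: 27.0
grip_force: 101.8
```

```bash
python3 f.py
```

```text
t 35.6 pos [ 474.846 -210.631  187.88 ] az 56.43 z [-0.002 -0.    -1.   ] F [0.244 1.342 6.697] M [ 0.464 -0.028  0.073] q6 -84.3 gf 101.52867662720382
```

Request:
play_rows(
  motion="0 0 0.0006 0 0 0.2 1;0 0 0.001 0 0 0.4 1;0 0 0.0014 0 0 0.6 1;0 0 0.0018 0 0 0.8 1;0 0 0.0022 0 0 1 1",
)

```text
time_s: 36.02
ee_pos: [475.0, -210.6, 187.5]
eef_rot: [[-0.441, 0.898, -0.001], [0.898, 0.441, -0.0], [0.0, -0.001, -1.0]]
wrist_force: [1.2, 1.7, 7.0]
grip_width: 27.1
grip_force: 101.9
```

```bash
python3 f.py
```

```text
t 36.27 pos [ 475.    -210.619  187.445] az 26.42 z [-0.001 -0.    -1.   ] F [0.989 1.841 7.427] M [ 0.584 -0.229 -0.005] q6 -54.3 gf 101.21400525793433
```

Request:
play_rows(
  motion="0 0 0.0004 0 0 0.2 1;0 0 0.0008 0 0 0.4 1;0 0 0.0012 0 0 0.6 1;0 0 0.0016 0 0 0.8 1;0 0 0.002 0 0 1 1",
)

```text
time_s: 36.68
ee_pos: [474.9, -210.5, 187.0]
eef_rot: [[0.067, 0.998, -0.001], [0.998, -0.067, 0.0], [0.0, -0.001, -1.0]]
wrist_force: [-0.5, 2.7, 8.5]
grip_width: 26.9
grip_force: 101.8
```

```bash
python3 f.py
```

```text
t 36.93 pos [ 474.962 -210.491  186.922] az -3.58 z [-0.001  0.    -1.   ] F [0.645 2.575 7.869] M [ 0.796 -0.155 -0.036] q6 -24.3 gf 101.10882684588432
```

Request:
play_rows(
  motion="0.0004 0 0.0004 0 0 0.2 1;0.0008 0 0.0008 0 0 0.4 1;0.0008 0 0.0012 0 0 0.6 1;0.0008 0 0.0015 0 0 0.8 1;0.0008 0 0.0018 0 0 1 1",
)

```text
time_s: 37.35
ee_pos: [475.0, -210.2, 186.5]
eef_rot: [[0.557, 0.83, -0.001], [0.83, -0.557, 0.0], [-0.0, -0.001, -1.0]]
wrist_force: [0.7, 3.8, 8.2]
grip_width: 27.2
grip_force: 101.8
```

```bash
python3 f.py
```

```text
Traceback (most recent call last):
  File "f.py", line 5, in <module>
    ctrl.read_camera("top"); s=ctrl.sense(); F.append(s["wrist_force"]);M.append(s["ft_torque"])
    ~~~~~~~~~~~~~~~~^^^^^^^
ValueError: 200 camera calls are used up
```

Request:
play_rows(
  motion="0 0 0.0002 0 0 0.04 1;0.0005 -0.0003 0.0003 0 0 0.085 1;0.001 -0.0007 0.0003 0 0 0.085 1;0.001 -0.0007 0.0003 0 0 0.085 1",
)

```text
time_s: 37.83
ee_pos: [475.0, -210.0, 186.4]
eef_rot: [[0.59, 0.808, -0.001], [0.808, -0.59, 0.0], [-0.0, -0.001, -1.0]]
wrist_force: [0.8, 3.2, 8.5]
grip_width: 27.0
grip_force: 101.6
```

```bash
sed -i 's/^for i.*/if 1:/; s/ctrl.read_camera("top"); //' f.py; python3 f.py
```

```text
t 37.83 pos [ 475.008 -209.964  186.439] az -36.13 z [-0.001  0.    -1.   ] F [0.766 3.154 8.492] M [ 0.861 -0.178  0.086] q6 8.3 gf 101.60484697669744
```

Request:
play_rows(
  motion="0 0 0 0 0 0 1",
)

```text
time_s: 37.92
ee_pos: [475.0, -210.0, 186.5]
eef_rot: [[0.59, 0.808, -0.001], [0.808, -0.59, 0.0], [-0.0, -0.001, -1.0]]
wrist_force: [1.5, 2.8, 7.3]
grip_width: 26.8
grip_force: 101.6
```

Request:
play_rows(
  motion="0 0 0 0 0 0 1",
)

```text
time_s: 38.0
ee_pos: [475.0, -209.9, 186.5]
eef_rot: [[0.589, 0.808, -0.001], [0.808, -0.589, 0.0], [-0.0, -0.001, -1.0]]
wrist_force: [1.2, 2.6, 8.0]
grip_width: 27.1
grip_force: 101.6
```

Request:
play_rows(
  motion="0 0 -0.0015 0 0 0 1;-0.002 0.0006 -0.002 0 0 0 1;-0.004 0.0012 -0.002 0 0 0 1;-0.006 0.0019 -0.002 0 0 0 1;-0.006 0.0019 -0.002 0 0 0 1",
)

```text
time_s: 38.42
ee_pos: [474.5, -211.0, 186.5]
eef_rot: [[0.587, 0.81, -0.002], [0.81, -0.587, 0.002], [0.0, -0.002, -1.0]]
wrist_force: [3.1, 5.9, 6.0]
grip_width: 27.0
grip_force: 101.1
```

Request:
play_rows(
  motion="0 0 0 0 0 0 1;0 0 0 0 0 0 1",
)

```text
time_s: 38.58
ee_pos: [474.5, -211.0, 186.5]
eef_rot: [[0.587, 0.81, -0.002], [0.81, -0.587, 0.002], [0.0, -0.002, -1.0]]
wrist_force: [2.2, 6.5, 6.3]
grip_width: 27.3
grip_force: 101.1
```

Request:
play_rows(
  motion="-0.0007 0.0005 0 0 0 0 1;-0.0014 0.001 0 0 0 0 1;-0.0014 0.001 0 0 0 0 1",
)

```text
time_s: 38.83
ee_pos: [474.5, -211.2, 186.5]
eef_rot: [[0.587, 0.81, -0.002], [0.81, -0.587, 0.002], [0.001, -0.003, -1.0]]
wrist_force: [2.0, 7.2, 6.1]
grip_width: 27.0
grip_force: 101.2
```

Request:
play_rows(
  motion="0 0 0 0 0 0 1;0.002 -0.0005 -0.001 0 0 0 1;0.004 -0.001 -0.002 0 0 0 1;0.0052 -0.0014 -0.002 0 0 0 1;0.0052 -0.0014 -0.002 0 0 0 1",
)

```text
time_s: 39.25
ee_pos: [474.8, -210.4, 186.7]
eef_rot: [[0.586, 0.81, -0.002], [0.81, -0.586, 0.001], [-0.0, -0.002, -1.0]]
wrist_force: [2.3, 3.4, 3.3]
grip_width: 27.0
grip_force: 100.6
```

Request:
play_rows(
  motion="0 0 0 0 0 0 1;0 0 0 0 0 0 1",
)

```text
time_s: 39.42
ee_pos: [474.8, -210.4, 186.6]
eef_rot: [[0.585, 0.811, -0.002], [0.811, -0.585, 0.001], [-0.0, -0.002, -1.0]]
wrist_force: [1.3, 3.5, 2.7]
grip_width: 26.6
grip_force: 100.6
```

Request:
play_rows(
  motion="0.001 0 -0.001 0 0 -0.05 1;0.002 0 -0.002 0 0 -0.1 1;0.002 0 -0.003 0 0 -0.1 1;0.002 0 -0.004 0 0 -0.1 1;0.002 0 -0.004 0 0 -0.1 1",
)

```text
time_s: 39.83
ee_pos: [474.8, -210.1, 187.3]
eef_rot: [[0.542, 0.84, -0.003], [0.84, -0.542, 0.001], [-0.001, -0.003, -1.0]]
wrist_force: [0.8, 1.1, -4.0]
grip_width: 27.0
grip_force: 99.9
```

Request:
play_rows(
  motion="0 0 0 0 0 0 1;0 0 0 0 0 0 1",
)

```text
time_s: 40.0
ee_pos: [474.9, -210.1, 187.5]
eef_rot: [[0.542, 0.841, -0.003], [0.841, -0.542, 0.001], [-0.001, -0.003, -1.0]]
wrist_force: [1.1, 2.1, -3.7]
grip_width: 27.0
grip_force: 99.9
```

Request:
play_rows(
  motion="0.0016 0 0 0 0 0 1;0.0016 0 -0.002 0 0 0 1;0.0016 0 -0.004 0 0 0 1;0.0016 0 -0.004 0 0 0 1",
)

```text
time_s: 40.33
ee_pos: [475.3, -209.8, 188.9]
eef_rot: [[0.541, 0.841, -0.002], [0.841, -0.541, 0.001], [-0.001, -0.002, -1.0]]
wrist_force: [-0.7, 0.7, -2.5]
grip_width: 27.0
grip_force: 100.0
```

Request:
play_rows(
  motion="0 0 0 0 0 0 1;0 0 0 0 0 0 1",
)

```text
time_s: 40.5
ee_pos: [475.3, -209.8, 188.8]
eef_rot: [[0.541, 0.841, -0.002], [0.841, -0.541, 0.001], [-0.0, -0.002, -1.0]]
wrist_force: [0.1, 1.0, -3.4]
grip_width: 27.1
grip_force: 100.1
```

Request:
play_rows(
  motion="0 0 -0.006 0 0 0 1;0 0 -0.014 0 0 0 1;0 0 -0.022 0 0 0 1;0 0 -0.03 0 0 0 1;0 0 -0.04 0 0 0 1",
)

```text
time_s: 40.92
ee_pos: [475.4, -209.8, 199.0]
eef_rot: [[0.541, 0.841, -0.002], [0.841, -0.541, 0.001], [-0.0, -0.002, -1.0]]
wrist_force: [0.1, 0.4, -3.0]
grip_width: 26.8
grip_force: 100.0
```

Request:
play_rows(
  motion="0 0 -0.02 0 0 0 1;0 0 -0.1 0 0 0 1;0 0 -0.2 0 0 0 1;0 0 -0.3 0 0 0 1;0 0 -0.37 0 0 0 1",
)

```text
time_s: 41.33
ee_pos: [475.7, -210.0, 294.0]
eef_rot: [[0.541, 0.841, 0.0], [0.841, -0.541, -0.0], [-0.0, 0.0, -1.0]]
wrist_force: [0.0, -0.7, -2.3]
grip_width: 26.9
grip_force: 100.2
```

Request:
play_rows(
  motion="0.1 -0.044 0 0 0 0 1;0.24 -0.105 0 0 0 0 1;0.39 -0.171 0 0 0 0 1;0.54 -0.236 0 0 0 0 1;0.69 -0.302 0 0 0 0 1",
)

```text
time_s: 41.75
ee_pos: [505.3, -22.2, 291.9]
eef_rot: [[0.542, 0.841, -0.001], [0.841, -0.542, 0.001], [-0.0, -0.002, -1.0]]
wrist_force: [0.9, -0.1, -3.2]
grip_width: 27.0
grip_force: 100.2
```

Request:
play_rows(
  motion="0.15 -0.066 0 0 0 0 1;0.3 -0.131 0 0 0 0 1;0.45 -0.197 0 0 0 0 1;0.6 -0.262 0 0 0 0 1;0.735 -0.321 0 0 0 0 1",
)

```text
time_s: 42.17
ee_pos: [537.2, 176.5, 291.9]
eef_rot: [[0.541, 0.841, -0.002], [0.841, -0.541, 0.001], [0.0, -0.002, -1.0]]
wrist_force: [0.8, 0.1, -3.6]
grip_width: 27.3
grip_force: 100.1
```

Request:
play_rows(
  motion="0.15 -0.066 0 0 0 0 1;0.3 -0.131 0 0 0 0 1;0.45 -0.197 0 0 0 0 1;0.6 -0.262 0 0 0 0 1;0.707 -0.309 0 0 0 0 1",
)

```text
time_s: 42.58
ee_pos: [567.6, 367.7, 291.5]
eef_rot: [[0.54, 0.842, -0.002], [0.842, -0.54, 0.001], [-0.0, -0.002, -1.0]]
wrist_force: [0.7, -1.0, -4.0]
grip_width: 26.6
grip_force: 100.1
```

Request:
play_rows(
  motion="0 0 0 0 0 0 1;0 0 0 0 0 0 1;0 0 0 0 0 0 1;0 0 0 0 0 0 1;0 0 0 0 0 0 1",
)

```text
time_s: 43.0
ee_pos: [568.3, 363.4, 292.2]
eef_rot: [[0.542, 0.84, -0.001], [0.84, -0.542, 0.001], [0.0, -0.002, -1.0]]
wrist_force: [0.4, 1.3, -2.7]
grip_width: 27.1
grip_force: 100.0
```

```bash
python3 d.py 567.7 364.4 148 -32.8
```

```text
t 43.0 pos [568.3 363.4 292.2] az -32.84 q [29.5 32.3 58.   0.1 89.8 62.3] F [ 0.37  1.32 -2.69] M [-0.01  -0.007 -0.022] w 27.1 gf 100.0
shift [ 0.0019 -0.0032  0.5767] turn [-0.0034 -0.0003 -0.0015]
```

Request:
play_rows(
  motion="0.002 -0.003 0.1 -0.003 0 0 1;0.002 -0.003 0.25 -0.003 0 0 1;0.002 -0.003 0.4 -0.003 0 0 1;0.002 -0.003 0.52 -0.003 0 0 1;0.002 -0.003 0.57 -0.003 0 0 1",
)

```text
time_s: 43.42
ee_pos: [566.2, 363.8, 144.7]
eef_rot: [[0.542, 0.84, -0.006], [0.84, -0.542, -0.003], [-0.006, -0.003, -1.0]]
wrist_force: [-0.5, 0.2, -3.8]
grip_width: 27.0
grip_force: 100.0
```

Request:
play_rows(
  motion="0 0 0 0 0 0 1;0 0 0 0 0 0 1;0 0 0 0 0 0 1;0 0 0 0 0 0 1",
)

```text
time_s: 43.75
ee_pos: [568.3, 365.8, 151.7]
eef_rot: [[0.541, 0.841, 0.003], [0.841, -0.541, 0.002], [0.003, 0.001, -1.0]]
wrist_force: [-0.5, -0.2, -2.5]
grip_width: 26.9
grip_force: 100.1
```

```bash
python3 d.py 567.7 364.4 119 -32.8
```

```text
t 43.75 pos [568.3 365.8 151.7] az -32.78 q [29.7 37.  69.1  0.  73.7 62.4] F [-0.53 -0.16 -2.54] M [0.028 0.011 0.017] w 26.9 gf 100.1
shift [-0.0062  0.0008  0.1308] turn [ 0.0023 -0.0057  0.0008]
```

Request:
play_rows(
  motion="-0.003 0.0005 0.02 0 0 0 1;-0.003 0.0005 0.045 0 0 0 1;-0.003 0.0005 0.07 0 0 0 1;-0.003 0.0005 0.095 0 0 0 1;-0.003 0.0005 0.115 0 0 0 1",
)

```text
time_s: 44.17
ee_pos: [566.9, 364.6, 119.1]
eef_rot: [[0.541, 0.841, -0.002], [0.841, -0.541, -0.0], [-0.001, -0.001, -1.0]]
wrist_force: [-0.2, -0.6, -2.6]
grip_width: 27.0
grip_force: 100.1
```

Request:
play_rows(
  motion="0 0 0 0 0 0 1;0 0 0 0 0 0 1;0 0 0.004 0 0 0 1;0 0 0.008 0 0 0 1;0 0 0.008 0 0 0 1",
)

```text
time_s: 44.58
ee_pos: [567.1, 364.7, 118.3]
eef_rot: [[0.541, 0.841, -0.001], [0.841, -0.541, 0.0], [-0.0, -0.0, -1.0]]
wrist_force: [-0.0, -0.3, -3.0]
grip_width: 27.1
grip_force: 100.1
```

```bash
python3 d.py 567.7 364.4 117 -32.8
```

```text
t 44.58 pos [567.1 364.7 118.3] az -32.77 q [29.6 38.8 70.9  0.  70.4 62.4] F [-0.03 -0.31 -2.99] M [-0.021 -0.021 -0.042] w 27.1 gf 100.1
shift [0.0001 0.0026 0.0052] turn [-0.0009  0.0005  0.0011]
```

Request:
play_rows(
  motion="0 0.001 0.003 0 0 0 1;0 0.001 0.006 0 0 0 1;0 0.001 0.006 0 0 0 1;0 0.001 0.006 0 0 0 1",
)

```text
time_s: 44.92
ee_pos: [567.5, 364.6, 117.1]
eef_rot: [[0.541, 0.841, -0.0], [0.841, -0.541, 0.0], [0.0, -0.0, -1.0]]
wrist_force: [-0.1, 0.3, -0.5]
grip_width: 26.6
grip_force: 100.6
```

Request:
play_rows(
  motion="0 0 0 0 0 0 0.1;0 0 0 0 0 0 -0.1;0 0 0 0 0 0 -0.2;0 0 0 0 0 0 -0.3;0 0 0 0 0 0 -0.3",
)

```text
time_s: 45.33
ee_pos: [567.4, 364.6, 116.9]
eef_rot: [[0.541, 0.841, -0.001], [0.841, -0.541, 0.0], [-0.0, -0.001, -1.0]]
wrist_force: [0.1, 0.1, 0.5]
grip_width: 55.3
grip_force: 0.0
```

Request:
play_rows(
  motion="0 0 -0.03 0 0 0 -0.3;0 0 -0.1 0 0 0 -0.3;0 0 -0.2 0 0 0 -0.3;0 0 -0.33 0 0 0 -0.3;0 0 -0.45 0 0 0 -0.3",
)

```text
time_s: 45.75
ee_pos: [567.3, 364.5, 231.4]
eef_rot: [[0.541, 0.841, -0.001], [0.841, -0.541, 0.0], [-0.0, -0.0, -1.0]]
wrist_force: [0.6, 0.8, 1.2]
grip_width: 55.5
grip_force: 0.0
```

Request:
play_rows(
  motion="0 0 0 0 0 0 -0.3;0 0 0 0 0 0 -0.3;0 0 0 0 0 0 -0.3;0 0 0 0 0 0 -0.3",
)

```text
time_s: 46.08
ee_pos: [567.1, 364.4, 228.0]
eef_rot: [[0.541, 0.841, -0.003], [0.841, -0.541, -0.001], [-0.002, -0.002, -1.0]]
wrist_force: [-0.2, 0.4, -0.4]
grip_width: 55.7
grip_force: 0.0
```

```bash
python3 -c "
from bench import ctrl
s=ctrl.sense();print(s['time_s'],s['ee_pos'],s['wrist_force'],s['grip_width'])
print(ctrl.hand_in())"
```

```text
46.0833 [567.07132477 364.35659231 228.00776039] [-0.23795975  0.37266546 -0.41503555] 55.73392321948277
the job is handed in; nothing more can be done
None
```

Handed in at 46 s with the driver back in its pocket and the screw given a quarter turn (about 83–92°) at about 10 N. Three faults: the push briefly hit about 23 N, the first turn was about 3° off square so I backed it off and redid it, and the final uprightness rests on force readings alone because the camera calls ran out.

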